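# Find the gauge leaf that fits the clamp screw

### The job

Find out which of the three thread-gauge leaves in the rack fits the front one of the three wooden clamp screws, in the middle of the bench nearest the robot, by holding them square and lengthwise on top of its thread, one by one, until one sinks fully home along its whole length. Keep that leaf: put it in the tilt-out bin, which has to be tipped forward for it and pushed back until it is fully shut, and see that the other two leaves stand in the rack, in any groove. Leave everything else on the bench where it is.

Things in the scene. Friction and masses are not known exactly. Their poses are not given: they have to be found in the camera images.
- bin (a joint): grey plastic tilt-out bin on its bottom pivot: 0 = closed, fully home; positive = tipped forward towards the robot; stop at 0.70 rad. No spring, little friction. It balances at about 0.4 rad: below that it swings shut by itself, beyond that it leans open against its stop and stays there.
- bin_hinge (a point): middle of the bin's pivot, at its front lower edge, 12 mm above the bench, on the fixed dark wooden case: x into the case, y along the pivot, z up. In this frame the case's side walls stand at y = +-83 to 91 mm, x 0 to 125 mm; its roof spans x 20 to 125 mm, underside 113 mm and top 121 mm above the pivot.
- bin_lip (a point): middle of the top edge of the tab at the +y end of the bin's front panel, 148 mm from the pivot, 5 mm behind the front face, moving with the bin; a like tab at the other end, 130 mm away in -y. Tabs 30 mm wide, 10 mm thick; between them the panel is only 85 mm high. Closed, they stand 27 mm above the roof: hook one from behind or pinch it. Closed, axes as bin_hinge.
- bin_in (a point): centre of the bin's inner floor, moving with the bin; x to the bin's back, y along its width, z out of its mouth (leans forward by the bin's angle). Inside 50 mm (x) by 148 mm (y); back, side and front walls rise 79 mm above the floor, the two front tabs 142 mm. 35 mm behind and 6 mm above the pivot in the bin's frame.
- leaf_a: one of three loose plywood thread-gauge leaves, alike but for the tooth spacing (14, 18 or 22 mm); find the fitting one by trying or looking. 10 mm thick (y), 70 g. Blade 130 mm long (x), 36 mm high; on it in the middle a handle 46 mm wide (x), up to 84 mm above the origin. Origin: middle of the line of the tooth valleys, z from teeth to handle.
- leaf_b: second loose leaf, size and origin as leaf_a. Teeth are 90-degree Vs, 6 to 10 mm deep (deeper where spaced wider); on every leaf one tooth lies exactly under the origin, its tip 6 to 10 mm below it.
- leaf_c: third loose leaf, size and origin as leaf_a. At the start each leaf stands teeth down in one groove of the rack, its x along the groove.
- leaf_a_end1 (a point): point of leaf_a on the line of the tooth valleys at x = +55 mm in its frame
- leaf_a_end2 (a point): point of leaf_a on the line of the tooth valleys at x = -55 mm in its frame
- leaf_b_end1 (a point): point of leaf_b on the line of the tooth valleys at x = +55 mm in its frame
- leaf_b_end2 (a point): point of leaf_b on the line of the tooth valleys at x = -55 mm in its frame
- leaf_c_end1 (a point): point of leaf_c on the line of the tooth valleys at x = +55 mm in its frame
- leaf_c_end2 (a point): point of leaf_c on the line of the tooth valleys at x = -55 mm in its frame
- thread_a: one of three fixed wooden clamp screws on stands; the one to gauge is that in the middle of the bench (world x below 0.68), the other two stand behind it, farther from the robot, and do not matter. Origin on the axis at mid-length, 115 mm above the bench; x along the axis, rising 30 degrees away from the robot; z square to it, upwards and leaning 30 degrees back to the robot.
- thread_b: another clamp screw, built as thread_a but of another thread spacing (14, 18 or 22 mm). 90-degree V thread, 50 mm outside diameter, threaded for 184 mm; on the uppermost line (y = 0, +z side) a groove lies exactly at x = 0. Stand: foot 210 x 100 x 18 mm, two end posts 70 mm wide under the rod.
- thread_c: another clamp screw, built as thread_a but of a third spacing. The matching leaf, in the screw's xz plane and with its middle tooth in the groove at x = 0, seats with its origin 25.5 mm from the axis; a wrong one stays at 30 mm or more.
- rack: fixed wooden rack for the leaves, 140 (x) x 150 (y) x 40 mm high, with three grooves along x at y = -50, 0 and +50 mm, 18 mm wide, 34 mm deep, their floor 6 mm above the bench. Origin: centre of the underside, z up.
- glue: bystander: white glue bottle standing upright, 52 mm diameter, 150 mm tall; origin at its underside; leave alone
- wax_jar: bystander: amber glass jar, 52 mm diameter, 70 mm tall; origin at its underside; leave alone
- mug: bystander: white mug, 72 mm diameter, 85 mm tall, with a handle; origin at its underside; leave alone
- sanding_block: bystander: cork sanding block 90 x 60 x 35 mm; origin at its underside; leave alone
- mallet: bystander: wooden carver's mallet lying on the bench, about 260 mm long along its x, 64 mm thick; origin at its underside; leave alone
- chisel: bystander: chisel lying on the bench, 200 mm long; origin at its underside; leave alone
- carved_disc: bystander: round carved wooden disc lying flat, 120 mm diameter, 18 mm thick; origin at its underside; leave alone
There are look-alikes about, which are no part of the job. Leave any green look-alike of the leaf_c alone. What is shaped like the leaf_b but purple is not meant.

How it is judged:
By the outcome, as a careful person would: the job done as asked, in the order asked, and still so for the second after the job is handed in, with the robot touching nothing.
It also fails if it takes over 72 s, if anything falls off the work surface, if the arm or the gripper's body presses on something with over 40 N, if the wrist force passes 120 N, or if a joint passes its speed limit or range.

### The arm

A 6-joint arm with a two-finger parallel gripper is mounted at the origin on the work surface. World frame = base frame: x ahead of the robot, y to its left, z up, the work surface at z = 0. Lengths are in m, angles in rad, forces in N, time in s.
With the tool pointing down it reaches from about 0.3 to 0.775 m from the base axis. Payload 14.6 kg.
Tool frame: the origin (TCP) lies between the finger pads; the fingertips stand 19 mm ahead of it and the grasp point (between the pads) is the TCP; z points along the fingers, y is the direction in which the jaws open and shut (so a half turn about z gives the same grasp; the last joint's range is limited). The gripper opens to 94 mm and grips with 3 to 60 N. Pads are 16 mm wide; open, the fingers measure 119 mm over their backs; the gripper's body (75 mm by 177 mm) begins 78 mm behind the grasp point.
Start: joints at [-1.255, 0.3, 1.521, -0, 1.321, -0.067], TCP at [0.205, -0.51, 0.224] pointing down, gripper open.
Joint ranges: [-3.03, 3.03], [-0.79, 2.21], [0.23, 2.52], [-1.04, 4.18], [0, 3.07], [-2.55, 2.55]. Speed limits (rad/s): [2.22, 2.22, 2.57, 3.14, 3.14, 3.14].

### API

Orientations are given as [roll, pitch, yaw] about the fixed x, y, z axes, in that order (R = Rz(yaw) Ry(pitch) Rx(roll)).
In Python, from station import telemetry, vision, ctrl gives the robot as it stands. The module is installed in compiled form; this text tells all that it offers.
- The arm moves only by the shell command python3 -m creep 'ROWS' [FORCE]. ROWS is JSON, a list of rows, each a list of 3 entries, a list of its own where there are three numbers: the shift along the tool's x, y, z in units of 50 mm (1.0 is 50 mm), then the turn about the tool's z in units of 8 degrees (1.0 is 8 degrees), then the opening, from 0 (shut) to 1 (fully open). In form: [[[tx, ty, tz], twist, gripper], ...]. A call has 1 to 12 rows; each row is the pose to reach, as a shift and turn from the pose commanded when the call began, along the tool's axes at that moment; what a row does not reach only later rows make up. A row lasts 1/10 s, in which the tool goes at most 50 mm and 8.59 degrees, less where a joint would pass 70% of its speed; a pose out of reach is approached as far as the arm can. A call with a gripper value outside its range is refused whole. The fingers move at their own pace and stop on an object; FORCE is the grip in N (left out, the last holds). Time passes only in rows, so rows that repeat a pose let the fingers close. It gives the time, the measured TCP pose, the force and the opening at its end, in the units of the state.
- telemetry.get_obs(): the state, without advancing time (a new reading comes with each control period).
- vision.camera(name): name is "scene" or "top"; returns a dict with "img" (480x640x3 uint8, red, green, blue), "depth" (480x640 float32, m along the optical axis (not along the pixel's ray), 0 where there is no reading), "vertical_fov" (degrees; the focal length in pixels is half the picture's height over the tangent of half this angle, whatever the lens; pixels are square), "cx", "cy" (the principal point, pixels), "extrinsics" (4x4, takes a point from camera to world coordinates). Camera axes: x right, y down, z forward; pixel columns grow to the right and rows downward; lengths in m; the calibration is good to about 2 mm. A picture is of the moment at which its call begins.
- ctrl.hand_in(): hands the job in, once; it reports no verdict.
The state is a dict: "time_s": time; "qpos": joint angles; "joint_vel": joint speeds; "tau": joint torques, N m; "ee_pos": TCP position; "eef_rot": TCP orientation; "force": force on the tool from outside, world axes, zero at the start; "moment": the same for the moment, N m; "grip_width": finger opening in m.
Only numpy, scipy, OpenCV 4.12 (cv2) and the standard library are available. Lean on these libraries where they do the work, as an engineer would, in place of code of your own. Each camera call takes 0.05 s, during which the arm holds its last target.

## Working session

There is one attempt and no reset: what is moved stays moved. The work goes in short steps, Python scripts to look and compute and a shell command to move; the robot and the scene stay as the last step left them, time stands still between calls to the robot, and variables do not carry over. Pictures are saved under pics/ and viewed, and the job is handed in when it is done.

```bash
mkdir -p pics; ls
python3 - <<'E'
from station import telemetry, vision
import cv2, numpy as np
o=telemetry.get_obs()
print(o)
for n in ("scene","top"):
    c=vision.camera(n)
    cv2.imwrite(f"pics/{n}0.png",c["img"][:,:,::-1])
    np.savez(f"{n}0.npz",**{k:np.array(v) for k,v in c.items()})
    print(n,c["vertical_fov"],c["cx"],c["cy"],c["extrinsics"])
E
```

```text
pics
{'time_s': 0.0, 'qpos': array([-1.25458621e+00,  3.00446432e-01,  1.52158394e+00, -1.28961085e-05,
        1.32067392e+00, -6.65905535e-02]), 'joint_vel': array([ 7.74369828e-04, -5.55008105e-05, -7.92869664e-04,  2.71314796e-04,
       -3.10532802e-04, -6.85967969e-04]), 'tau': array([-3.46996538e-03, -5.31818676e+01, -3.52742100e+01,  7.07068574e-02,
        2.44100334e-02, -9.81397943e-05]), 'ee_pos': array([ 0.20536154, -0.50996766,  0.22389863]), 'eef_rot': array([-3.14048264e+00, -6.15066644e-05,  3.82803833e-01]), 'force': array([-0.06031754,  0.27647405, -0.03310466]), 'moment': array([-0.0088814 ,  0.03588472, -0.01222373]), 'grip_width': 0.0943307440381933}
scene 56.216172973286135 315.71292948514963 238.21272875240837 [[ 0.66507726  0.60634476 -0.43591085  0.9360628 ]
 [ 0.74672733 -0.54654086  0.37906645 -0.43343216]
 [-0.00839813 -0.57761502 -0.81626611  1.03171383]
 [ 0.          0.          0.          1.        ]]
top 46.886596030831996 329.06525228870026 234.95956811536985 [[ 1.47891619e-02 -9.93712242e-01  1.10983154e-01  2.91404158e-01]
 [-9.99890337e-01 -1.46122151e-02  2.40759984e-03  1.41614585e-02]
 [-7.70751715e-04 -1.11006589e-01 -9.93819371e-01  1.64723256e+00]
 [ 0.00000000e+00  0.00000000e+00  0.00000000e+00  1.00000000e+00]]
```

View pics/scene0.png

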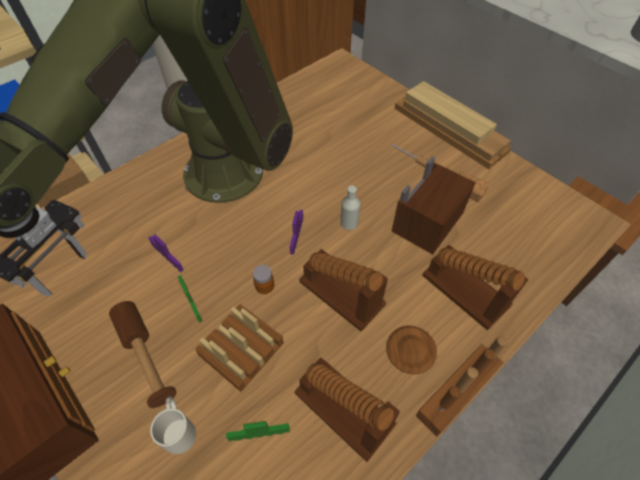

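View pics/top0.png

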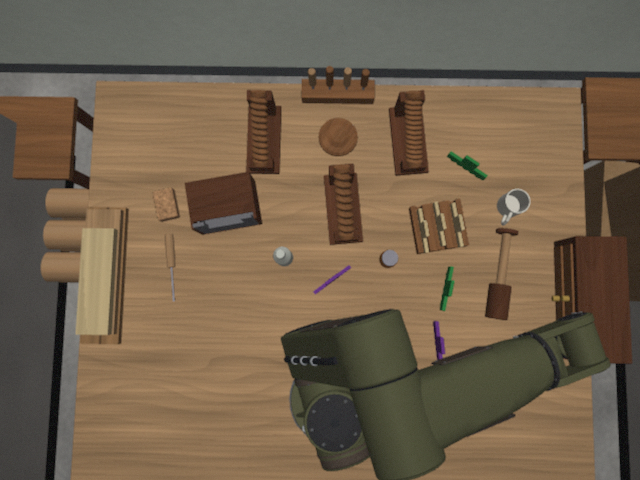

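```bash
cat > h.py <<'E'
import numpy as np, cv2
def load(n): 
    d=dict(np.load(n)); return d
def f(c): return c["img"].shape[0]/2/np.tan(np.radians(float(c["vertical_fov"]))/2)
def cloud(c):
    h,w=c["depth"].shape; u,v=np.meshgrid(np.arange(w),np.arange(h)); z=c["depth"]; k=f(c)
    P=np.stack([(u-c["cx"])/k*z,(v-c["cy"])/k*z,z,np.ones_like(z)],-1)
    return (P@c["extrinsics"].T)[...,:3]
def proj(c,p):
    p=np.atleast_2d(p); q=(np.c_[p,np.ones(len(p))]@np.linalg.inv(c["extrinsics"]).T)
    return np.c_[q[:,0]/q[:,2]*f(c)+c["cx"],q[:,1]/q[:,2]*f(c)+c["cy"]]
def crop(c,u0,v0,u1,v1,s,name):
    cv2.imwrite(name,cv2.resize(c["img"][v0:v1,u0:u1,::-1],None,fx=s,fy=s,interpolation=cv2.INTER_CUBIC))
E
python3 - <<'E'
from h import *
s=load("scene0.npz"); t=load("top0.npz")
crop(s,190,290,290,395,7,"pics/s_rack.png")
crop(s,295,240,395,335,7,"pics/s_thr.png")
crop(t,400,190,480,260,8,"pics/t_rack.png")
crop(t,310,155,380,250,6,"pics/t_thr.png")
crop(s,385,140,485,255,5,"pics/s_bin.png")
E
```

```text
(no output)
```

View pics/s_rack.png

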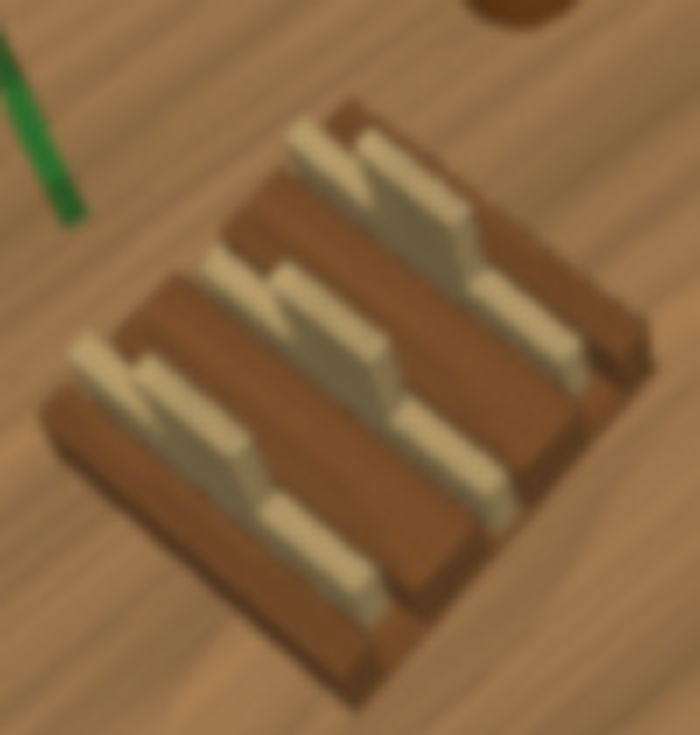

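View pics/s_thr.png

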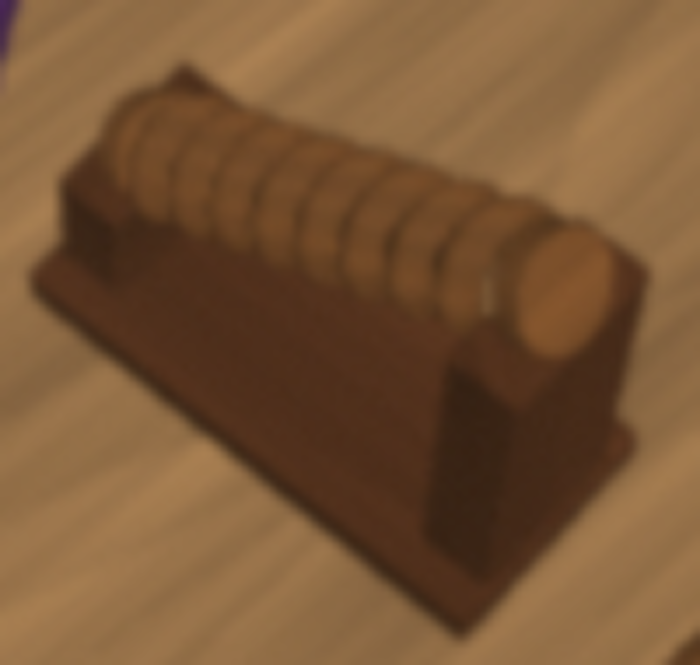

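View pics/t_rack.png

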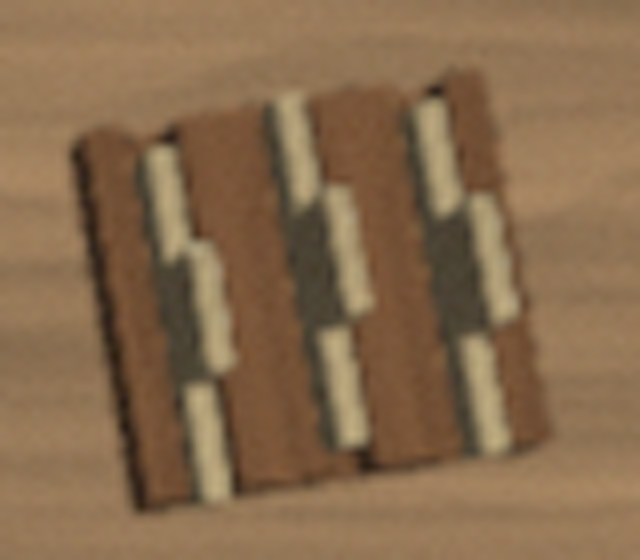

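View pics/t_thr.png

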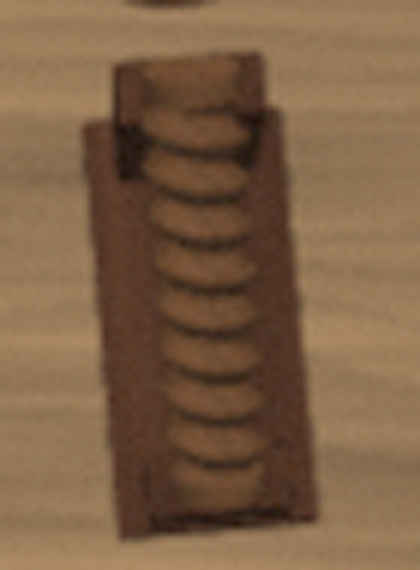

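View pics/s_bin.png

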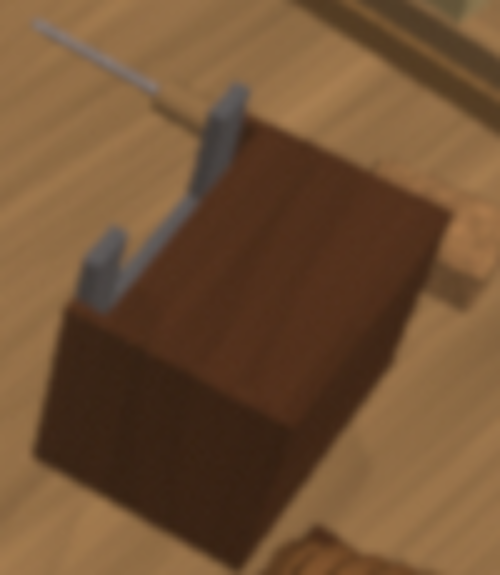

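Run:
```python
from h import *
s=load("scene0.npz"); t=load("top0.npz")
for n,c,(u0,v0,u1,v1) in (("s",s,(190,290,295,395)),("t",t,(400,190,480,265))):
    P=cloud(c)[v0:v1,u0:u1].reshape(-1,3); I=c["img"][v0:v1,u0:u1].reshape(-1,3).astype(int)
    tab=P[(P[:,2]<.015)]; print(n,"table z",np.median(tab[:,2]),tab[:,2].std(), len(tab))
    pale=(I[:,0]>140)&(I[:,2]>70)&(P[:,2]>.035)&(I[:,1]>120)
    hi=P[pale&(P[:,2]>.08)]; lo=P[pale&(P[:,2]<.06)&(P[:,2]>.042)]
    rk=P[(P[:,2]>.034)&(P[:,2]<.046)&(~pale)]
    r=cv2.minAreaRect((rk[:,:2]*1000).astype(np.float32)); print("rack",r,np.median(rk[:,2]))
    from scipy.cluster.vq import kmeans2
    from scipy.ndimage import label
    for nm,Q in (("hi",hi),("lo",lo)):
        # cluster perp to groove
        a=np.radians(0)
        g=np.array(sorted([(np.round(x,3)) for x in Q[:,1]]))
        C,l=kmeans2(Q[:,:2],3,seed=1,minit='++') 
        for k in range(3):
            q=Q[l==k]; r=cv2.minAreaRect((q[:,:2]*1000).astype(np.float32))
            print(nm,len(q),q.mean(0).round(4),"z",np.median(q[:,2]).round(4),q[:,2].std().round(4),np.percentile(q[:,2],[10,90]).round(4),np.round(r[0],1),np.round(r[1],1),round(r[2],1))
```

```text
s table z 0.0003551916073616379 0.002492560090513301 6982
rack ((461.82421875, -312.1551513671875), (236.5959014892578, 151.20359802246094), 9.854247093200684) 0.04005206146980056
hi 71 [ 0.493  -0.2561  0.0957] z 0.0958 0.0025 [0.0932 0.0982] [ 494.  -255.6] [45.   9.6] 11.9
hi 84 [ 0.5238 -0.3072  0.1201] z 0.0981 0.1424 [0.0957 0.1005] [ 716.6 -360. ] [ 25.9 462.1] 74.7
hi 85 [ 0.5102 -0.3548  0.0996] z 0.0999 0.0025 [0.0976 0.1018] [ 511.6 -354.1] [45.9  9.8] 12.4
lo 158 [ 0.4585 -0.3131  0.0501] z 0.0499 0.0025 [0.0471 0.0535] [ 462.7 -311.6] [ 49.5 111.9] 10.5
lo 80 [ 0.5542 -0.3461  0.0522] z 0.0524 0.0018 [0.0496 0.0545] [ 554.1 -346.3] [42.9  9.6] 10.5
lo 147 [ 0.5466 -0.2732  0.0492] z 0.049 0.0019 [0.0469 0.0519] [ 546.4 -272.2] [41.6 67. ] 23.7
t table z 0.0006535022369205112 0.004110060329585289 3526
rack ((505.27972412109375, -304.721923828125), (140.37356567382812, 151.48699951171875), 9.748955726623535) 0.040227914861405534
hi 98 [ 0.5087 -0.3296  0.0995] z 0.0995 0.0035 [0.0946 0.1039] [ 509.2 -329.3] [66.9 43.3] 88.2
hi 11 [0.2914 0.0142 1.6472] z 1.6472 0.0 [1.6472 1.6472] [291.4  14.2] [0. 0.] 0.0
hi 50 [ 0.49   -0.2559  0.0958] z 0.0956 0.0029 [0.0925 0.0997] [ 490.1 -256.3] [43.7  9.4] 9.2
lo 128 [ 0.5469 -0.2988  0.0506] z 0.0507 0.0036 [0.0455 0.0549] [ 548.8 -297.2] [ 52.3 109.9] 9.7
lo 45 [ 0.4455 -0.2626  0.0474] z 0.0476 0.0032 [0.0435 0.051 ] [ 446.1 -262.5] [39.3  9.2] 10.5
lo 92 [ 0.4651 -0.3371  0.0513] z 0.0511 0.0038 [0.0462 0.0564] [ 466.1 -337.6] [67.5 38.3] 88.0
```

```bash
cat > thr.py <<'E'
from h import *
from scipy.optimize import least_squares
s=load("scene0.npz"); t=load("top0.npz")
def fit(x0,y0,yaw0,Q):
    def fr(p):
        c,sn=np.cos(p[2]),np.sin(p[2]); a=np.array([c*np.cos(np.pi/6),sn*np.cos(np.pi/6),.5]); y=np.array([-sn,c,0]); z=np.cross(a,y)
        d=Q-[p[0],p[1],.115]; return d@a,d@y,d@z
    def res(p):
        X,Y,Z=fr(p); return np.clip(np.hypot(Y,Z)-.0225,-.006,.006)
    def sel(p):
        X,Y,Z=fr(p); return (abs(X)<.085)&(Z>0.0)&(np.hypot(Y,Z)<.03)
    p=np.array([x0,y0,yaw0]); Q0=Q
    for _ in range(6):
        Q=Q0; m=sel(p); Q=Q0[m]
        p=least_squares(res,p).x
    return p,fr(p),len(Q)
if __name__=="__main__":
    for n,c in (("s",s),("t",t)):
        P=cloud(c).reshape(-1,3); P=P[(P[:,2]>.05)&(P[:,2]<.2)]
        for g in ((.58,-.02),(.79,-.22),(.79,.21)):
            Q=P[np.hypot(P[:,0]-g[0],P[:,1]-g[1])<.12]
            try:
                p,(X,Y,Z),k=fit(*g,.05,Q)
            except Exception as e: print(e); continue
            m=(abs(Y)<.012)&(Z>0)&(abs(X)<.08); x=X[m]; zz=np.hypot(Y[m],Z[m])
            sc={}
            for T in np.arange(12,26,1.):
                A=np.c_[np.ones_like(x),np.cos(2*np.pi*x/T*1e3),np.sin(2*np.pi*x/T*1e3)]
                w,*_=np.linalg.lstsq(A,zz,rcond=None); sc[T]=round(1e3*np.hypot(w[1],w[2]),2)
            print(n,p.round(4),np.degrees(p[2]).round(2),k,sc)
E
python3 thr.py
```

```text
s [ 0.5601 -0.0209  0.1093] 6.26 932 {np.float64(12.0): np.float64(0.3), np.float64(13.0): np.float64(0.18), np.float64(14.0): np.float64(0.18), np.float64(15.0): np.float64(0.18), np.float64(16.0): np.float64(0.29), np.float64(17.0): np.float64(0.24), np.float64(18.0): np.float64(0.46), np.float64(19.0): np.float64(0.45), np.float64(20.0): np.float64(0.71), np.float64(21.0): np.float64(2.22), np.float64(22.0): np.float64(2.89), np.float64(23.0): np.float64(2.46), np.float64(24.0): np.float64(1.47), np.float64(25.0): np.float64(0.36)}
s [ 0.7705 -0.2171  0.1025] 5.87 1651 {np.float64(12.0): np.float64(0.13), np.float64(13.0): np.float64(0.19), np.float64(14.0): np.float64(1.51), np.float64(15.0): np.float64(0.46), np.float64(16.0): np.float64(0.47), np.float64(17.0): np.float64(0.15), np.float64(18.0): np.float64(0.31), np.float64(19.0): np.float64(0.18), np.float64(20.0): np.float64(0.11), np.float64(21.0): np.float64(0.09), np.float64(22.0): np.float64(0.09), np.float64(23.0): np.float64(0.13), np.float64(24.0): np.float64(0.12), np.float64(25.0): np.float64(0.14)}
s [ 0.7673  0.22
[... 1443 characters left out ...]
): np.float64(0.31), np.float64(22.0): np.float64(0.1), np.float64(23.0): np.float64(0.47), np.float64(24.0): np.float64(0.6), np.float64(25.0): np.float64(0.49)}
t [0.7657 0.2202 0.0054] 0.31 909 {np.float64(12.0): np.float64(0.1), np.float64(13.0): np.float64(0.65), np.float64(14.0): np.float64(0.02), np.float64(15.0): np.float64(0.21), np.float64(16.0): np.float64(0.35), np.float64(17.0): np.float64(1.02), np.float64(18.0): np.float64(2.37), np.float64(19.0): np.float64(2.01), np.float64(20.0): np.float64(0.96), np.float64(21.0): np.float64(0.08), np.float64(22.0): np.float64(0.28), np.float64(23.0): np.float64(0.22), np.float64(24.0): np.float64(0.25), np.float64(25.0): np.float64(0.37)}
```

Run:
```python
from thr import *
for n,c in (("s",s),("t",t)):
    P0=cloud(c).reshape(-1,3); P=P0[(P0[:,2]>.05)&(P0[:,2]<.2)]
    Q=P[np.hypot(P[:,0]-.58,P[:,1]+.02)<.12]
    p,(X,Y,Z),k=fit(.58,-.02,.05,Q)
    m=(abs(Y)<.018)&(Z>0)&(abs(X)<.08); x=X[m]; rr=np.hypot(Y[m],Z[m]); ph=np.arctan2(Y[m],Z[m])
    for hand in (1,-1,0):
        xx=x+hand*.022*ph/2/np.pi
        A=np.c_[np.ones_like(x),np.cos(2*np.pi*xx/.022),np.sin(2*np.pi*xx/.022)]
        w,*_=np.linalg.lstsq(A,rr,rcond=None); amp=np.hypot(w[1],w[2]); phx=np.arctan2(-w[2],-w[1])/2/np.pi*22
        print(n,hand,"amp",1e3*amp,"groove at X mm",phx,"mean r",w[0]*1e3)
    # foot: z ~0.018
    F=P0[(abs(P0[:,2]-.018)<.006)&(abs(P0[:,0]-.56)<.16)&(abs(P0[:,1]+.02)<.1)]
    d=F[:,:2]-p[:2]; cy,sy=np.cos(p[2]),np.sin(p[2]); 
    a=d@[cy,sy]; b=d@[-sy,cy]
    print("foot along",np.percentile(a,[0.5,2,98,99.5]).round(4),"across",np.percentile(b,[.5,2,98,99.5]).round(4), len(F), np.median(F[:,2]))
    print(cv2.minAreaRect((F[:,:2]*1000).astype(np.float32)))
```

```text
s 1 amp 1.434079648822889 groove at X mm -3.29676198590155 mean r 22.10268847743812
s -1 amp 2.9563702369581284 groove at X mm -1.011801993460265 mean r 21.864088645657382
s 0 amp 2.4231397806767347 groove at X mm -2.5769602142217307 mean r 22.23293455715343
foot along [-0.1012 -0.0916  0.103   0.1039] across [-0.0519 -0.0513  0.0307  0.0413] 1602 0.018096829898728517
((560.2421875, -23.47332763671875), (209.30690002441406, 100.47264862060547), 6.330178260803223)
t 1 amp 1.4538728556683436 groove at X mm -0.6068990029365697 mean r 21.46485340712622
t -1 amp 3.2502969807627013 groove at X mm -1.3125787228669108 mean r 21.51802107677396
t 0 amp 2.6573675514974138 groove at X mm -1.498821484794925 mean r 21.532222200586357
foot along [-0.1068 -0.1056  0.0957  0.1019] across [-0.0504 -0.0491  0.0492  0.0503] 950 0.01818483266368598
((580.5818481445312, -21.821868896484375), (280.8143615722656, 109.02748107910156), 2.92434024810791)
```

Run:
```python
from h import *
s=load("scene0.npz"); t=load("top0.npz")
crop(t,175,160,275,245,7,"pics/t_bin.png")
for n,c in (("s",s),("t",t)):
    P=cloud(c).reshape(-1,3); I=c["img"].reshape(-1,3).astype(int)
    reg=(P[:,0]>.4)&(P[:,0]<.72)&(P[:,1]>.18)&(P[:,1]<.45)
    F=P[reg&(abs(P[:,2]-.133)<.005)&(I[:,0]-I[:,2]>15)]
    r=cv2.minAreaRect((F[:,:2]*1000).astype(np.float32)); print(n,"roof",np.round(r[0],1),np.round(r[1],1),round(r[2],2),len(F),np.median(F[:,2]))
    G=P[reg&(P[:,2]>.147)&(P[:,2]<.17)]
    from scipy.cluster.vq import kmeans2
    C,l=kmeans2(G[:,:2],2,seed=1,minit='++')
    for k in range(2):
        q=G[l==k]; top=q[q[:,2]>.156]; r=cv2.minAreaRect((q[:,:2]*1000).astype(np.float32))
        print("tab",len(q),q.mean(0).round(4),"top",top.mean(0).round(4),q[:,2].max().round(4),np.round(r[0],1),np.round(r[1],1),round(r[2],1))
```

```text
s roof [557.5 322. ] [133.2 189.4] 11.21 2373 0.13317394331153742
tab 58 [0.4865 0.3695 0.1568] top [0.4853 0.3718 0.1603] 0.1645 [485.1 372.7] [10.1 36.2] 9.1
tab 62 [0.5112 0.2427 0.1576] top [0.5102 0.2442 0.1602] 0.1644 [509.5 243.9] [11.9 30.9] 10.9
t roof [555.9 320.9] [134.1 183.1] 11.05 2298 0.1330235441695118
tab 49 [0.5065 0.2446 0.1589] top [0.5072 0.2439 0.1602] 0.1656 [506.8 244.9] [10.7 29.3] 12.0
tab 50 [0.4821 0.3722 0.1586] top [0.482  0.3735 0.16  ] 0.1654 [481.9 372.9] [10.4 30.1] 9.7
```

View pics/t_bin.png

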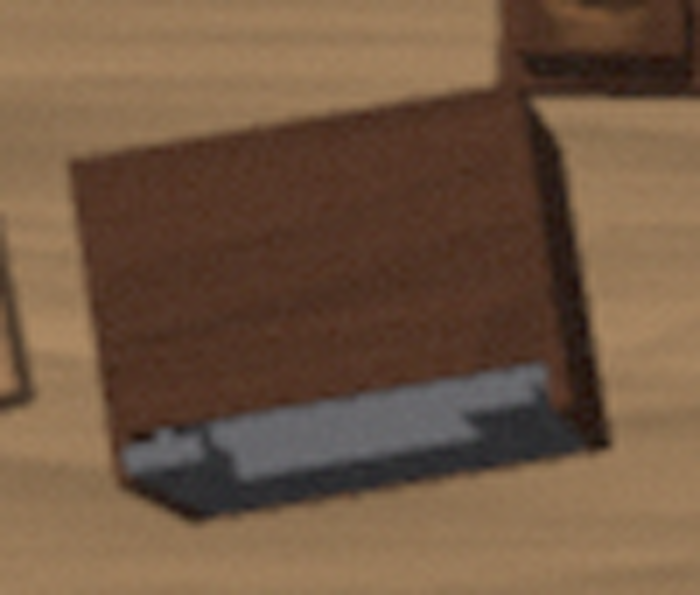

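```bash
cat > go.py <<'E'
import sys, numpy as np
from scipy.spatial.transform import Rotation as Ro
from station import telemetry
def d(goal,yawdeg=None):
    o=telemetry.get_obs(); R=Ro.from_euler('xyz',o["eef_rot"]).as_matrix()
    t=R.T@(np.array(goal)-o["ee_pos"])/.05
    y=np.degrees(np.arctan2(R[1,0],R[0,0])); tw=0 if yawdeg is None else -((yawdeg-y+180)%360-180)/8
    print("goal",np.round(goal,4),"units",t.round(2),"twist",round(tw,2),"dist",np.linalg.norm(t).round(2))
def st():
    o=telemetry.get_obs(); print("t",round(o["time_s"],2),"pos",o["ee_pos"].round(4),"rpy",np.degrees(o["eef_rot"]).round(2),"F",o["force"].round(1),"w",round(o["grip_width"],4),"q",o["qpos"].round(2))
if __name__=="__main__":
    st(); a=[float(x) for x in sys.argv[1:]]
    for i in range(0,len(a),4): d(a[i:i+3],a[i+3])
E
python3 go.py .527 .248 .25 10.9
```

```text
t 0.1 pos [ 0.2053 -0.51    0.2239] rpy [-179.94   -0.     21.93] F [-0.2  0.5  0.1] w 0.0939 q [-1.25  0.3   1.52 -0.    1.32 -0.07]
goal [0.527 0.248 0.25 ] units [ 11.63 -11.66  -0.51] twist 1.38 dist 16.48
```

```bash
python3 -m creep '[[[6,-6,-0.6],0.7,0],[[6,-6,-0.6],0.7,0],[[6,-6,-0.6],0.7,0],[[6,-6,-0.6],0.7,0],[[6,-6,-0.6],0.7,0],[[11.63,-11.66,-0.6],1.38,0],[[11.63,-11.66,-0.6],1.38,0],[[11.63,-11.66,-0.6],1.38,0],[[11.63,-11.66,-0.6],1.38,0],[[11.63,-11.66,-0.6],1.38,0],[[11.63,-11.66,-0.6],1.38,0],[[11.63,-11.66,-0.6],1.38,0]]' 10; python3 go.py .527 .248 .25 10.9
```

```text
time_s: 1.3
ee_pos: [0.4399, 0.0437, 0.2497]
eef_rot: [3.142, -0.0, 0.19]
force: [0.5, -0.6, 0.7]
grip_width: 0.0021
t 1.3 pos [0.4399 0.0437 0.2497] rpy [ 1.7999e+02 -1.0000e-02  1.0910e+01] F [ 0.5 -0.6  0.7] w 0.0021 q [ 0.02  0.03  1.77 -0.    1.34  1.4 ]
goal [0.527 0.248 0.25 ] units [ 2.48 -3.68 -0.01] twist 0.0 dist 4.44
```

```bash
python3 -m creep '[[[2.48,-3.68,0],0,0],[[2.48,-3.68,0],0,0],[[2.48,-3.68,0],0,0],[[2.48,-3.68,0],0,0],[[2.48,-3.68,0],0,0],[[2.48,-3.68,0],0,0]]'; python3 go.py .527 .248 .161 10.9
```

```text
time_s: 1.9
ee_pos: [0.5267, 0.2479, 0.2483]
eef_rot: [3.141, 0.002, 0.193]
force: [0.2, -0.2, -0.6]
grip_width: 0.0002
t 1.9 pos [0.5267 0.2479 0.2483] rpy [1.7999e+02 1.0000e-01 1.1050e+01] F [ 0.2 -0.2 -0.6] w 0.0002 q [0.38 0.36 1.39 0.   1.4  1.75]
goal [0.527 0.248 0.161] units [ 0.01 -0.    1.75] twist 0.02 dist 1.75
```

```bash
python3 -m creep '[[[0,0,0.9],0,0],[[0,0,1.72],0,0],[[0,0,1.72],0,0],[[0,0,1.72],0,0]]'; python3 -m creep '[[[-0.2,0,0],0,0],[[-0.4,0,0],0,0],[[-0.6,0,0],0,0],[[-0.8,0,0.05],0,0],[[-1,0,0.1],0,0],[[-1.2,0,0.2],0,0],[[-1.4,0,0.3],0,0],[[-1.6,0,0.4],0,0],[[-1.8,0,0.5],0,0],[[-1.9,0,0.5],0,0],[[-1.9,0,0.5],0,0]]'
python3 - <<'E'
from h import *
from station import vision
c=vision.camera("scene"); cv2.imwrite("pics/s1.png",c["img"][:,:,::-1])
E
```

```text
time_s: 2.3
ee_pos: [0.5268, 0.245, 0.1648]
eef_rot: [3.141, 0.0, 0.19]
force: [0.3, 0.1, 0.6]
grip_width: 0.0003
time_s: 3.4
ee_pos: [0.4345, 0.2281, 0.1407]
eef_rot: [-3.14, -0.007, 0.19]
force: [9.4, 0.6, 4.9]
grip_width: 0.0005
```

View pics/s1.png

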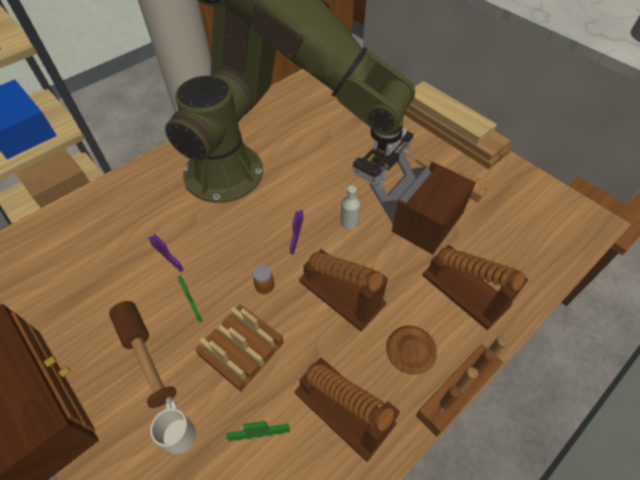

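```bash
python3 -m creep '[[[0.1,0,-0.2],0,0],[[0.1,0,-0.9],0,0],[[0.1,0,-1.8],0,0],[[0.1,0,-2.6],0,0],[[0.1,0,-2.6],0,0]]'; python3 go.py .5136 -.3545 .25 9.9
```

```text
time_s: 3.95
ee_pos: [0.4391, 0.2291, 0.2746]
eef_rot: [-3.14, -0.009, 0.19]
force: [-0.1, 0.6, -0.5]
grip_width: 0.0005
t 3.95 pos [0.4391 0.2291 0.2746] rpy [-179.88   -0.49   10.9 ] F [-0.1  0.6 -0.5] w 0.0005 q [0.41 0.14 1.6  0.   1.39 1.79]
goal [ 0.5136 -0.3545  0.25  ] units [-0.75 11.74  0.46] twist 0.13 dist 11.78
```

```bash
python3 -m creep '[[[-0.8,11.74,0.4],0.13,0.43],[[-0.8,11.74,0.4],0.13,0.43],[[-0.8,11.74,0.4],0.13,0.43],[[-0.8,11.74,0.4],0.13,0.43],[[-0.8,11.74,0.4],0.13,0.43],[[-0.8,11.74,0.4],0.13,0.43],[[-0.8,11.74,0.4],0.13,0.43],[[-0.8,11.74,0.4],0.13,0.43],[[-0.8,11.74,0.4],0.13,0.43],[[-0.8,11.74,0.4],0.13,0.43],[[-0.8,11.74,0.4],0.13,0.43],[[-0.8,11.74,0.4],0.13,0.43]]'; python3 -m creep '[[[0,0,0],0,0.43],[[0,0,0],0,0.43]]';python3 go.py .5115 -.3545 .12 9.9
```

```text
time_s: 5.15
ee_pos: [0.5092, -0.3577, 0.2481]
eef_rot: [-3.141, 0.001, 0.171]
force: [-0.6, -0.0, -0.8]
grip_width: 0.04
time_s: 5.35
ee_pos: [0.5094, -0.3554, 0.2479]
eef_rot: [-3.14, 0.001, 0.171]
force: [0.6, 0.1, 0.2]
grip_width: 0.0404
t 5.35 pos [ 0.5094 -0.3554  0.2479] rpy [-1.7992e+02  5.0000e-02  9.7900e+00] F [0.6 0.1 0.2] w 0.0404 q [-0.67  0.45  1.27  0.    1.43  0.73]
goal [ 0.5115 -0.3545  0.12  ] units [ 0.05 -0.01  2.56] twist -0.01 dist 2.56
```

Run:
```python
from h import *
from station import vision
c=vision.camera("scene"); cv2.imwrite("pics/s2.png",c["img"][:,:,::-1])
np.savez("s2.npz",**{k:np.array(v) for k,v in c.items()})
P=cloud(c)
bin_=np.array([.491,.3075,.012])
a=np.radians(10.9); X=np.array([np.cos(a),np.sin(a),0]); Y=np.array([-np.sin(a),np.cos(a),0])
for y in (-.065,.065):
  d=P-bin_; m=(abs(d@Y-y)<.012)&(d@X<-.02)&(d[...,2]>.02)&(d@X>-.15)
  q=np.c_[(d@X)[m],d[...,2][m]]; print(len(q),q[np.argmax(q[:,1])] if len(q) else 0, q.min(0))
crop(c,330,130,500,270,4,"pics/s2b.png")
```

```text
190 [-0.08477056  0.1204578 ] [-0.09239447  0.03622292]
240 [-0.08692457  0.12082329] [-0.09328806  0.04549663]
```

View pics/s2.png

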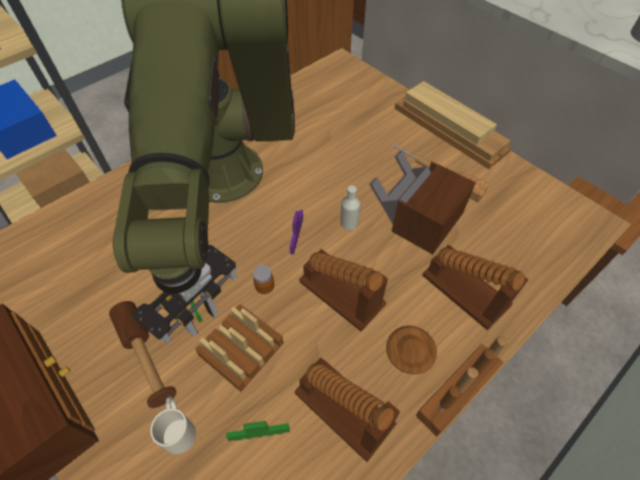

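View pics/s2b.png

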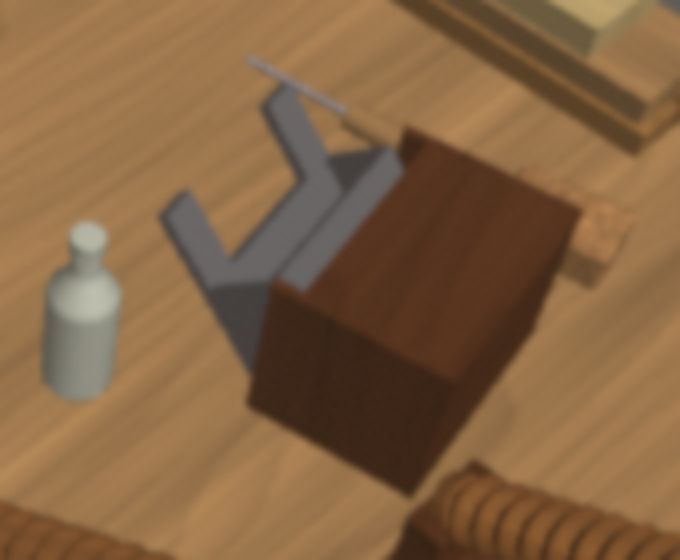

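```bash
python3 -m creep '[[[0.05,0,0.9],0,0.43],[[0.05,0,1.8],0,0.43],[[0.05,0,2.4],0,0.43],[[0.05,0,2.9],0,0.43],[[0.05,0,3.2],0,0.43],[[0.05,0,3.4],0,0.43],[[0.05,0,3.4],0,0.43]]' 12; python3 go.py .5115 -.3545 .078 9.9
```

```text
time_s: 6.1
ee_pos: [0.5124, -0.3544, 0.0783]
eef_rot: [-3.141, 0.001, 0.173]
force: [0.2, 0.4, 0.3]
grip_width: 0.0402
t 6.1 pos [ 0.5124 -0.3544  0.0783] rpy [-1.7997e+02  3.0000e-02  9.8900e+00] F [0.2 0.4 0.3] w 0.0402 q [-0.66  0.61  1.44 -0.    1.1   0.73]
goal [ 0.5115 -0.3545  0.078 ] units [-0.02 -0.    0.01] twist -0.0 dist 0.02
```

```bash
python3 -m creep '[[[0,0,0],0,0.05],[[0,0,0],0,0.05],[[0,0,0],0,0.05],[[0,0,0],0,0.05]]' 12; python3 -m creep '[[[0,0,-0.5],0,0.05],[[0,0,-1.2],0,0.05],[[0,0,-2.0],0,0.05],[[0,0,-3],0,0.05],[[0,0,-4],0,0.05],[[0,0,-4.4],0,0.05],[[0,0,-4.4],0,0.05]]' 12; python3 go.py .5425 -.0243 .29 6.4
python3 - <<'E'
from h import *
from station import vision
c=vision.camera("scene"); cv2.imwrite("pics/s3.png",c["img"][:,:,::-1])
np.savez("s3.npz",**{k:np.array(v) for k,v in c.items()})
crop(c,130,190,310,340,4,"pics/s3b.png")
E
```

```text
time_s: 6.5
ee_pos: [0.5125, -0.3551, 0.0792]
eef_rot: [3.141, -0.001, 0.172]
force: [-0.1, -0.3, -0.5]
grip_width: 0.0118
time_s: 7.2
ee_pos: [0.5129, -0.3554, 0.3024]
eef_rot: [3.137, -0.004, 0.172]
force: [0.8, -0.1, -1.2]
grip_width: 0.0102
t 7.2 pos [ 0.5129 -0.3554  0.3024] rpy [179.74  -0.23   9.85] F [ 0.8 -0.1 -1.2] w 0.0102 q [-0.66  0.43  1.17 -0.    1.54  0.73]
goal [ 0.5425 -0.0243  0.29  ] units [ 1.72 -6.42  0.23] twist 0.43 dist 6.65
```

View pics/s3b.png

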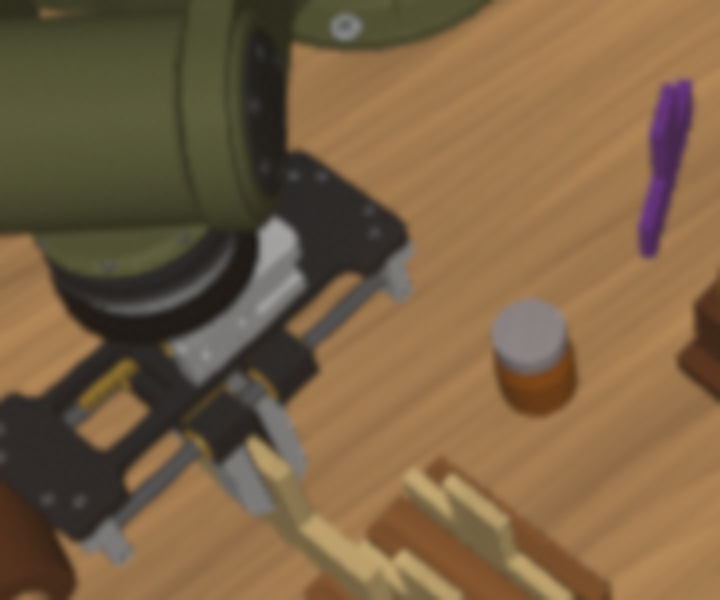

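```bash
python3 -m creep '[[[1.72,-6.42,0.2],0.43,0.05],[[1.72,-6.42,0.2],0.43,0.05],[[1.72,-6.42,0.2],0.43,0.05],[[1.72,-6.42,0.2],0.43,0.05],[[1.72,-6.42,0.2],0.43,0.05],[[1.72,-6.42,0.2],0.43,0.05],[[1.72,-6.42,0.2],0.43,0.05],[[1.72,-6.42,0.6],0.43,0.05],[[1.72,-6.42,0.6],0.43,0.05],[[1.72,-6.42,0.6],0.43,0.05]]' 12; python3 go.py .5421 -.0243 .2329 6.4
cat > look.py <<'E'
import sys
from h import *
from station import vision
n=sys.argv[1]; u0,v0,u1,v1,s=[int(x) for x in sys.argv[2:7]]
c=vision.camera("scene"); np.savez(n+".npz",**{k:np.array(v) for k,v in c.items()})
crop(c,u0,v0,u1,v1,s,f"pics/{n}.png")
E
python3 look.py s4 270 180 410 300 5
```

```text
time_s: 8.25
ee_pos: [0.5418, -0.0243, 0.2676]
eef_rot: [-3.141, 0.002, 0.112]
force: [0.3, -0.9, -0.2]
grip_width: 0.0099
t 8.25 pos [ 0.5418 -0.0243  0.2676] rpy [-1.7997e+02  1.4000e-01  6.3900e+00] F [ 0.3 -0.9 -0.2] w 0.0099 q [-0.11  0.25  1.48 -0.    1.41  1.35]
goal [ 0.5421 -0.0243  0.2329] units [0.01 0.   0.69] twist -0.0 dist 0.69
```

View pics/s4.png

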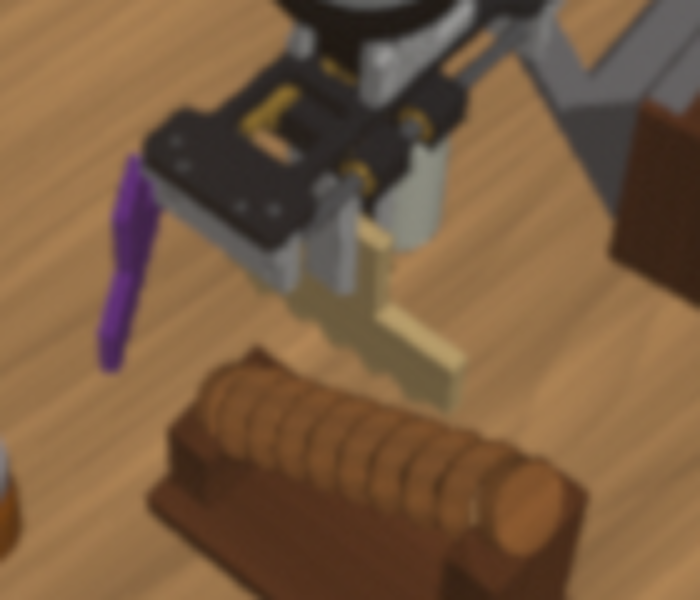

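```bash
cat > leafpos.py <<'E'
import sys
from h import *
from station import telemetry
c=load(sys.argv[1]+".npz"); o=telemetry.get_obs(); yaw=np.radians(float(sys.argv[2]))
P=cloud(c); I=c["img"].astype(int)
d=P-o["ee_pos"]; A=d@[np.cos(yaw),np.sin(yaw),0]; B=d@[-np.sin(yaw),np.cos(yaw),0]; Z=d[...,2]
hsv=cv2.cvtColor(c["img"],cv2.COLOR_RGB2HSV)
m=(abs(A)<.11)&(abs(B)<.02)&(Z<.03)&(Z>-.12)&(hsv[...,1]>60)&(hsv[...,1]<150)&(hsv[...,0]>14)&(hsv[...,0]<30)
print(m.sum()); 
a,b,z=A[m],B[m],Z[m]
print("A pct",np.percentile(a,[0,1,5,50,95,99,100]).round(4)); print("B",np.percentile(b,[5,50,95]).round(4)); print("Z",np.percentile(z,[0,1,5,50,95,99,100]).round(4))
# bottom edge & top edge vs A
for lo in np.arange(-.08,.08,.01):
    k=(a>=lo)&(a<lo+.01)
    if k.sum()>4: print(round(lo+.005,3),k.sum(),"zmin",z[k].min().round(4),"zmax",z[k].max().round(4))
E
python3 leafpos.py s4 6.4
```

```text
581
A pct [-0.0645 -0.0514 -0.024   0.0207  0.0617  0.0637  0.0947]
B [-0.0073 -0.0057  0.0017]
Z [-0.0974 -0.0722 -0.067  -0.0387  0.0173  0.0202  0.0235]
-0.055 5 zmin -0.0677 zmax -0.0612
-0.045 10 zmin -0.0736 zmax -0.0618
-0.035 5 zmin -0.0694 zmax -0.0613
-0.025 18 zmin -0.0712 zmax -0.0216
-0.015 33 zmin -0.0683 zmax -0.0329
-0.005 37 zmin -0.0735 zmax -0.0081
0.005 55 zmin -0.0722 zmax 0.0235
0.015 112 zmin -0.0757 zmax 0.0208
0.025 92 zmin -0.0694 zmax 0.0195
0.035 57 zmin -0.0689 zmax -0.0263
0.045 58 zmin -0.0727 zmax -0.0267
0.055 56 zmin -0.0646 zmax -0.0264
0.065 40 zmin -0.0634 zmax -0.0282
```

```bash
python3 -m creep '[[[0.04,0,0.4],0,0.05],[[0.04,0,0.65],0,0.05],[[0.04,0,0.65],0,0.05],[[0.04,0,0.65],0,0.05]]' 8; python3 go.py .5436 -.0243 .2339 6.4
```

```text
time_s: 8.7
ee_pos: [0.5442, -0.0241, 0.2366]
eef_rot: [-3.142, -0.0, 0.111]
force: [-0.9, 1.1, -0.1]
grip_width: 0.0098
t 8.7 pos [ 0.5442 -0.0241  0.2366] rpy [-180.     -0.      6.38] F [-0.9  1.1 -0.1] w 0.0098 q [-0.11  0.28  1.52  0.    1.34  1.35]
goal [ 0.5436 -0.0243  0.2339] units [-0.01  0.    0.05] twist -0.0 dist 0.05
```

```bash
python3 -m creep '[[[0,0,0.05],0,0.05],[[-0.06,0,0.11],0,0.05],[[-0.12,0,0.17],0,0.05],[[-0.18,0,0.23],0,0.05],[[-0.24,0,0.30],0,0.05],[[-0.24,0,0.30],0,0.05]]' 8; python3 look.py s5 270 180 410 300 5;python3 go.py
```

```text
time_s: 9.3
ee_pos: [0.5318, -0.0252, 0.2208]
eef_rot: [-3.142, 0.001, 0.112]
force: [-0.6, -0.2, -0.9]
grip_width: 0.0097
t 9.35 pos [ 0.532  -0.0251  0.221 ] rpy [-1.7999e+02  3.0000e-02  6.4100e+00] F [ 0.2 -0.2 -0.9] w 0.0098 q [-0.12  0.26  1.57  0.    1.3   1.34]
```

View pics/s5.png

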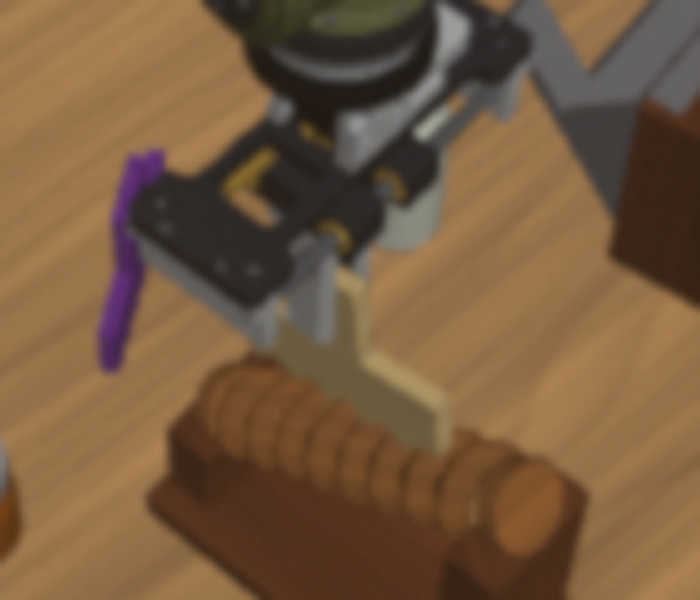

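```bash
cat > tilt.py <<'E'
import sys
from h import *
from station import telemetry
c=load(sys.argv[1]+".npz"); o=telemetry.get_obs(); yaw=np.radians(float(sys.argv[2]))
P=cloud(c); d=P-o["ee_pos"]; A=d@[np.cos(yaw),np.sin(yaw),0]; B=d@[-np.sin(yaw),np.cos(yaw),0]; Z=d[...,2]
hsv=cv2.cvtColor(c["img"],cv2.COLOR_RGB2HSV)
m=(abs(A)<.11)&(abs(B)<.02)&(Z<.05)&(Z>-.12)&(hsv[...,1]>60)&(hsv[...,1]<150)&(hsv[...,0]>14)&(hsv[...,0]<30)
a,b,z=A[m],B[m],Z[m]; V=hsv[...,2][m]
print("n",m.sum(),"B",np.percentile(b,[5,50,95]).round(4),"Amax",np.percentile(a,99).round(4),"zmax handle",z.max().round(4))
X=[];Y=[]
for lo in np.arange(.028,.068,.004):
    k=(a>=lo)&(a<lo+.004)
    if k.sum()>4: X.append(lo+.002);Y.append(np.percentile(z[k],96))
pf=np.polyfit(X,Y,1); print("top edge slope deg",np.degrees(np.arctan(pf[0])).round(1), np.round(Y,4))
E
python3 tilt.py s4 6.4; python3 tilt.py s5 6.4
```

```text
n 520 B [-0.0079 -0.0064  0.001 ] Amax 0.0738 zmax handle 0.0497
top edge slope deg -23.7 [0.0467 0.0326 0.0206 0.0207 0.0187 0.0195 0.0204 0.0205 0.0187 0.0197
 0.0193]
n 567 B [-0.0077 -0.0059  0.002 ] Amax 0.0711 zmax handle 0.0252
top edge slope deg -2.4 [-0.0219 -0.0231 -0.0221 -0.0213 -0.0208 -0.0201 -0.0195 -0.0198 -0.0194
 -0.0188 -0.0316]
```

```bash
python3 -m creep '[[[-0.06,0,0.09],0,0.05],[[-0.12,0,0.18],0,0.05],[[-0.18,0,0.28],0,0.05],[[-0.23,0,0.38],0,0.05],[[-0.27,0,0.48],0,0.05],[[-0.3,0,0.54],0,0.05],[[-0.3,0,0.54],0,0.05]]' 8; python3 look.py s6 270 180 410 300 5;python3 go.py; python3 tilt.py s6 6.4
```

```text
time_s: 10.05
ee_pos: [0.5171, -0.0268, 0.1936]
eef_rot: [-3.141, 0.001, 0.112]
force: [0.4, 0.3, -0.1]
grip_width: 0.01
t 10.1 pos [ 0.5172 -0.0268  0.1938] rpy [-1.7999e+02  4.0000e-02  6.4100e+00] F [-0.3 -0.3 -0.2] w 0.0099 q [-0.12  0.26  1.65  0.    1.24  1.34]
n 647 B [-0.0077 -0.006   0.0018] Amax 0.0846 zmax handle 0.0295
top edge slope deg 24.3 [-0.0079 -0.0096 -0.0066 -0.0052 -0.0035 -0.0029  0.0006  0.0025  0.0048
  0.0076  0.0072]
```

View pics/s6.png

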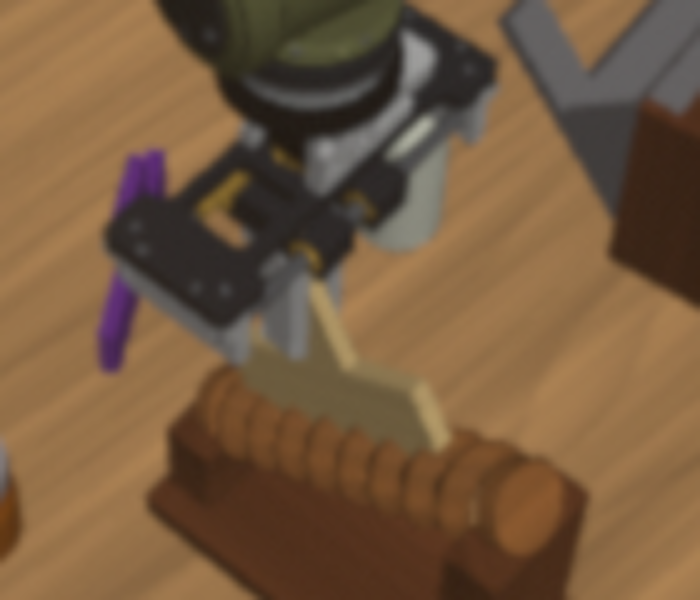

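```bash
python3 -m creep '[[[-0.03,0,0.04],0,0.05],[[-0.03,0,0.08],0,0.05],[[-0.03,0,0.12],0,0.05],[[-0.03,0,0.14],0,0.05],[[-0.03,0,0.14],0,0.05]]' 8; python3 look.py s7 270 180 410 300 5;python3 go.py; python3 tilt.py s7 6.4
```

```text
time_s: 10.6
ee_pos: [0.5165, -0.0269, 0.1883]
eef_rot: [3.141, -0.003, 0.112]
force: [-0.8, 1.3, 9.0]
grip_width: 0.0099
t 10.65 pos [ 0.5165 -0.0269  0.1883] rpy [ 1.7998e+02 -1.5000e-01  6.4100e+00] F [0.2 1.4 8.5] w 0.0101 q [-0.12  0.26  1.66  0.    1.22  1.34]
n 632 B [-0.0077 -0.006   0.0021] Amax 0.0843 zmax handle 0.0338
top edge slope deg 26.8 [-0.0032 -0.0061 -0.0034 -0.0009 -0.      0.0046  0.0064  0.0081  0.0105
  0.0133  0.0127]
```

View pics/s7.png

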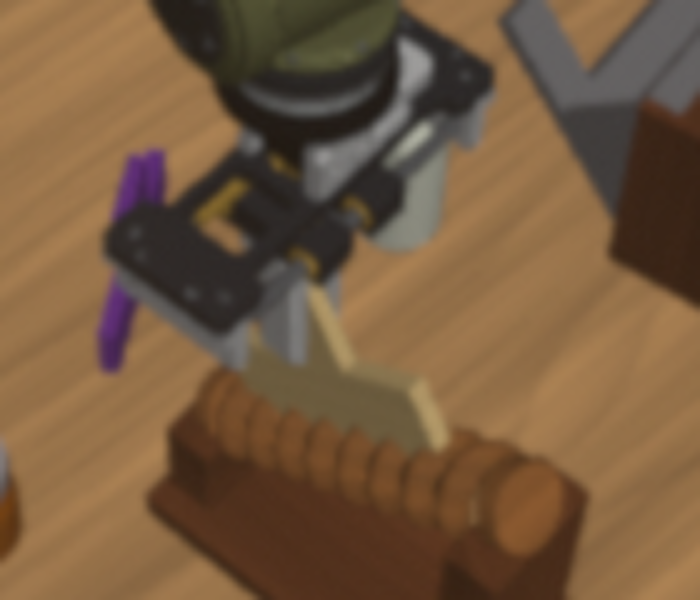

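```bash
cat > seat.py <<'E'
import sys
from h import *
c=load(sys.argv[1]+".npz")
T=np.array([.5595,-.0215,.115]) # scene-camera's own fit (incl. phase)
if len(sys.argv)>2: T=np.array([float(x) for x in sys.argv[2:5]])
yaw=np.radians(6.35); cy,sy=np.cos(yaw),np.sin(yaw)
a=np.array([cy*.866,sy*.866,.5]); yv=np.array([-sy,cy,0]); n=np.cross(a,yv)
P=cloud(c); d=P-T; X=d@a; Y=d@yv; N=d@n
hsv=cv2.cvtColor(c["img"],cv2.COLOR_RGB2HSV)
m=(abs(X)<.09)&(abs(Y)<.02)&(N>.02)&(N<.13)&(hsv[...,1]>60)&(hsv[...,1]<150)&(hsv[...,0]>14)&(hsv[...,0]<30)
x,y,nn=X[m],Y[m],N[m]
print("n",m.sum(),"Y face/top",np.percentile(y,[5,50,95]).round(4),"Xmax",np.percentile(x,[97,99]).round(4),"Xmin",np.percentile(x,[1,3]).round(4))
top=[(round(lo+.003,3),np.percentile(nn[(x>=lo)&(x<lo+.006)],[3,95]).round(4).tolist(),int(((x>=lo)&(x<lo+.006)).sum())) for lo in np.arange(-.066,.066,.006) if ((x>=lo)&(x<lo+.006)).sum()>4]
for r in top: print(r)
E
python3 seat.py s7
```

```text
n 614 Y face/top [-0.0083 -0.0066  0.0015] Xmax [0.0651 0.0657] Xmin [-0.0592 -0.0532]
(np.float64(-0.057), [0.0246, 0.0424], 11)
(np.float64(-0.051), [0.0213, 0.0536], 15)
(np.float64(-0.045), [0.0274, 0.0619], 16)
(np.float64(-0.039), [0.0257, 0.0622], 18)
(np.float64(-0.033), [0.0226, 0.0607], 21)
(np.float64(-0.027), [0.0232, 0.058], 20)
(np.float64(-0.021), [0.0248, 0.0559], 14)
(np.float64(-0.015), [0.0249, 0.0533], 16)
(np.float64(-0.009), [0.0213, 0.0787], 23)
(np.float64(-0.003), [0.0216, 0.0631], 25)
(np.float64(0.003), [0.0252, 0.074], 21)
(np.float64(0.009), [0.0252, 0.0812], 31)
(np.float64(0.015), [0.0279, 0.0868], 34)
(np.float64(0.021), [0.0305, 0.105], 88)
(np.float64(0.027), [0.0255, 0.0857], 32)
(np.float64(0.033), [0.0236, 0.0626], 30)
(np.float64(0.039), [0.0221, 0.0627], 29)
(np.float64(0.045), [0.0216, 0.0635], 31)
(np.float64(0.051), [0.0232, 0.063], 27)
(np.float64(0.057), [0.0218, 0.0627], 33)
(np.float64(0.063), [0.0231, 0.0626], 68)
```

```bash
python3 -m creep '[[[0.0,-0.02,0.0],0,0.05],[[0.03,-0.02,0.06],0,0.05],[[0.05,-0.02,0.1],0,0.05],[[0.05,-0.02,0.1],0,0.05],[[0.05,-0.02,0.1],0,0.05]]' 16; python3 look.py s8 270 180 410 300 5;python3 go.py; python3 seat.py s8 | awk 'NR==1||/0.0[3-6]/'
```

```text
time_s: 11.15
ee_pos: [0.5193, -0.026, 0.1842]
eef_rot: [3.14, -0.004, 0.112]
force: [-2.0, -1.0, 16.8]
grip_width: 0.0101
t 11.2 pos [ 0.5193 -0.026   0.1842] rpy [179.92  -0.24   6.41] F [-1.7 -1.5 17.4] w 0.0096 q [-0.12  0.27  1.66 -0.    1.21  1.34]
n 575 Y face/top [-0.0078 -0.0062  0.0023] Xmax [0.0649 0.0658] Xmin [-0.0569 -0.0491]
(np.float64(-0.057), [0.0224, 0.0375], 7)
(np.float64(-0.051), [0.0237, 0.0424], 8)
(np.float64(-0.045), [0.0228, 0.0613], 19)
(np.float64(-0.039), [0.0227, 0.0625], 17)
(np.float64(-0.033), [0.0271, 0.0596], 22)
(np.float64(-0.027), [0.0234, 0.0535], 14)
(np.float64(-0.021), [0.0225, 0.0504], 15)
(np.float64(-0.015), [0.0231, 0.0556], 16)
(np.float64(-0.009), [0.0283, 0.0604], 16)
(np.float64(-0.003), [0.0252, 0.0695], 18)
(np.float64(0.003), [0.0213, 0.0705], 26)
(np.float64(0.033), [0.0239, 0.0628], 28)
(np.float64(0.039), [0.0239, 0.0643], 28)
(np.float64(0.045), [0.0243, 0.0632], 26)
(np.float64(0.051), [0.0227, 0.0628], 31)
(np.float64(0.057), [0.0229, 0.0627], 30)
(np.float64(0.063), [0.0212, 0.0611], 69)
```

```bash
python3 -m creep '[[[-0.1,0,-0.3],0,0.05],[[-0.35,0,-0.7],0,0.05],[[-0.6,0,-1.2],0,0.05],[[-0.6,0,-2.2],0,0.05],[[-0.6,0,-2.2],0,0.05]]' 16; python3 go.py .4703 .2827 .29 100.9; python3 look.py s9 240 130 400 250 5
```

```text
time_s: 11.7
ee_pos: [0.4894, -0.0292, 0.2985]
eef_rot: [3.139, -0.009, 0.112]
force: [0.8, -0.5, -1.5]
grip_width: 0.0095
t 11.7 pos [ 0.4894 -0.0292  0.2985] rpy [179.87  -0.53   6.41] F [ 0.8 -0.5 -1.5] w 0.0095 q [-0.13  0.11  1.58  0.    1.44  1.32]
goal [0.4703 0.2827 0.29  ] units [ 0.31 -6.24  0.16] twist -11.81 dist 6.25
```

View pics/s9.png

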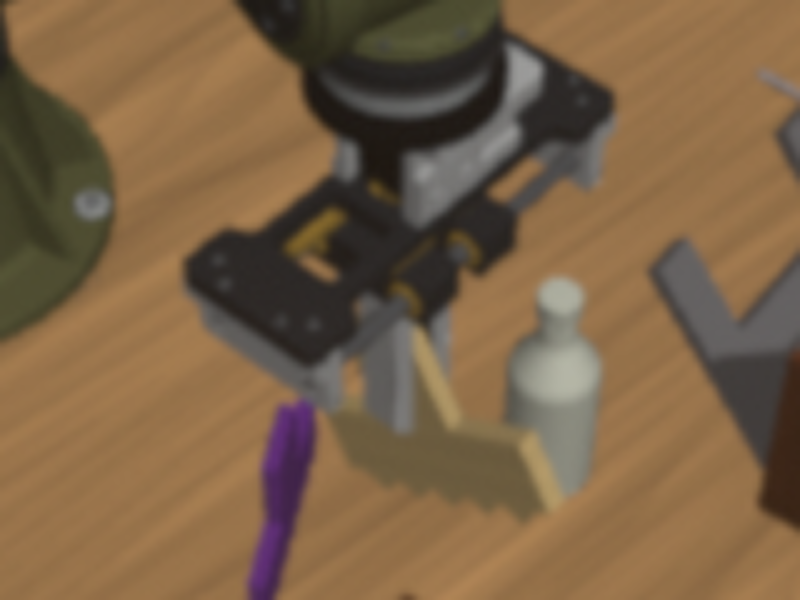

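```bash
python3 -m creep '[[[0.3,-1,0],-1,0.05],[[0.3,-2,0],-2,0.05],[[0.3,-3,0],-3,0.05],[[0.3,-4,0],-4,0.05],[[0.3,-5,0],-5,0.05],[[0.3,-6.24,0],-6,0.05],[[0.3,-6.24,0],-7,0.05],[[0.3,-6.24,0],-8,0.05],[[0.3,-6.24,0],-9,0.05],[[0.3,-6.24,0],-10,0.05],[[0.3,-6.24,0],-11,0.05],[[0.3,-6.24,0],-11.8,0.05]]' 16; python3 -m creep '[[[0,0,0],0,0.05]]'; python3 go.py .4703 .2827 .21 100.9; python3 look.py s10 340 80 500 230 5
```

```text
time_s: 12.95
ee_pos: [0.4681, 0.2825, 0.2908]
eef_rot: [-3.14, 0.001, 1.765]
force: [0.4, -0.4, -0.8]
grip_width: 0.0098
time_s: 13.05
ee_pos: [0.4681, 0.2825, 0.291]
eef_rot: [-3.14, 0.001, 1.761]
force: [-0.8, -0.4, -0.1]
grip_width: 0.0099
t 13.05 pos [0.4681 0.2825 0.291 ] rpy [-1.7990e+02  3.0000e-02  1.0092e+02] F [-0.8 -0.4 -0.1] w 0.0099 q [ 0.48  0.25  1.43 -0.    1.46  0.29]
goal [0.4703 0.2827 0.21  ] units [-0.    0.05  1.62] twist 0.0 dist 1.62
```

View pics/s10.png

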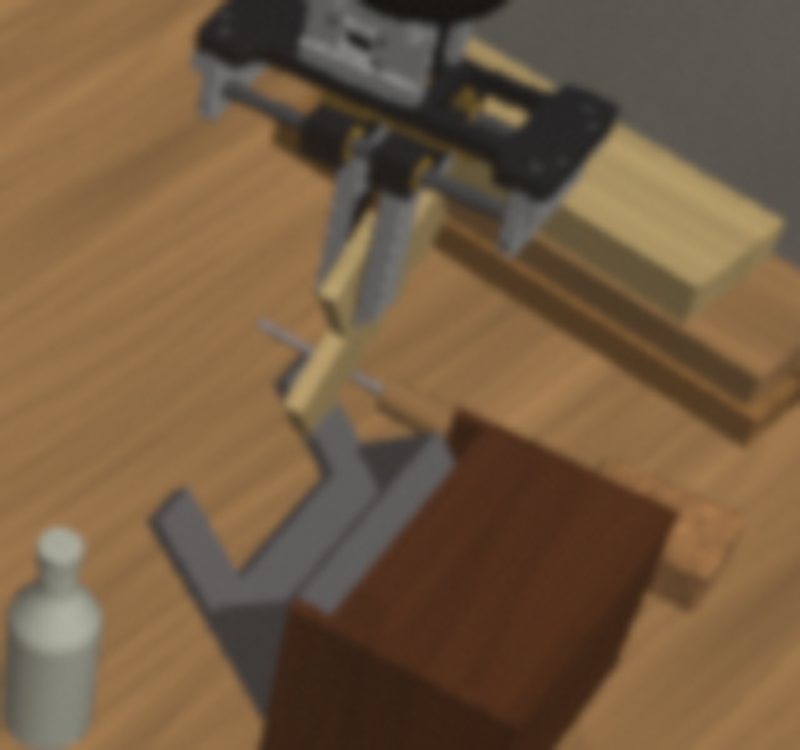

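```bash
cat > binf.py <<'E'
import sys
from h import *
c=load(sys.argv[1]+".npz"); zlo,zhi=float(sys.argv[2]),float(sys.argv[3])
H=np.array([.492,.3075,.012]); a=np.radians(10.9); X=np.array([np.cos(a),np.sin(a),0]); Y=np.array([-np.sin(a),np.cos(a),0])
d=cloud(c)-H; hsv=cv2.cvtColor(c["img"],cv2.COLOR_RGB2HSV)
x,y,z=d@X,d@Y,d[...,2]
m=(x>-.1)&(x<.06)&(abs(y)<.11)&(z>zlo)&(z<zhi)&(hsv[...,1]>60)&(hsv[...,1]<150)&(hsv[...,0]>14)&(hsv[...,0]<30)
for n,v in (("x",x),("y",y),("z",z)): print(n,m.sum(),np.percentile(v[m],[1,5,50,95,99]).round(4) if m.sum() else "")
E
python3 binf.py s10 .14 .35
```

```text
x 452 [-0.044  -0.0329 -0.0238 -0.0222 -0.0162]
y 452 [-0.0672 -0.0622 -0.0337  0.0421  0.0508]
z 452 [0.2043 0.215  0.2596 0.3126 0.3271]
```

```bash
python3 -m creep '[[[0,0.05,0.7],0,0.05],[[0,0.05,1.4],0,0.05],[[0,0.05,1.9],0,0.05],[[0,0.05,2.2],0,0.05],[[0,0.05,2.4],0,0.05],[[0,0.05,2.6],0,0.05],[[0,0.05,2.66],0,0.05],[[0,0.05,2.66],0,0.05]]' 16; python3 go.py .4703 .2827 .158 100.9; python3 look.py s11 340 80 500 230 5; python3 binf.py s11 .05 .25
```

```text
time_s: 13.9
ee_pos: [0.4709, 0.2832, 0.1591]
eef_rot: [-3.142, -0.0, 1.759]
force: [-0.0, 0.5, -0.2]
grip_width: 0.0101
t 13.9 pos [0.4709 0.2832 0.1591] rpy [-180.     -0.    100.78] F [-0.   0.5 -0.2] w 0.0101 q [0.47 0.36 1.6  0.   1.18 0.29]
goal [0.4703 0.2827 0.158 ] units [-0.01 -0.01  0.02] twist -0.02 dist 0.03
x 484 [-0.097  -0.0693 -0.0211  0.0045  0.0241]
y 484 [-0.0794 -0.0672 -0.0372  0.0375  0.073 ]
z 484 [0.0644 0.071  0.1419 0.2464 0.2496]
```

View pics/s11.png

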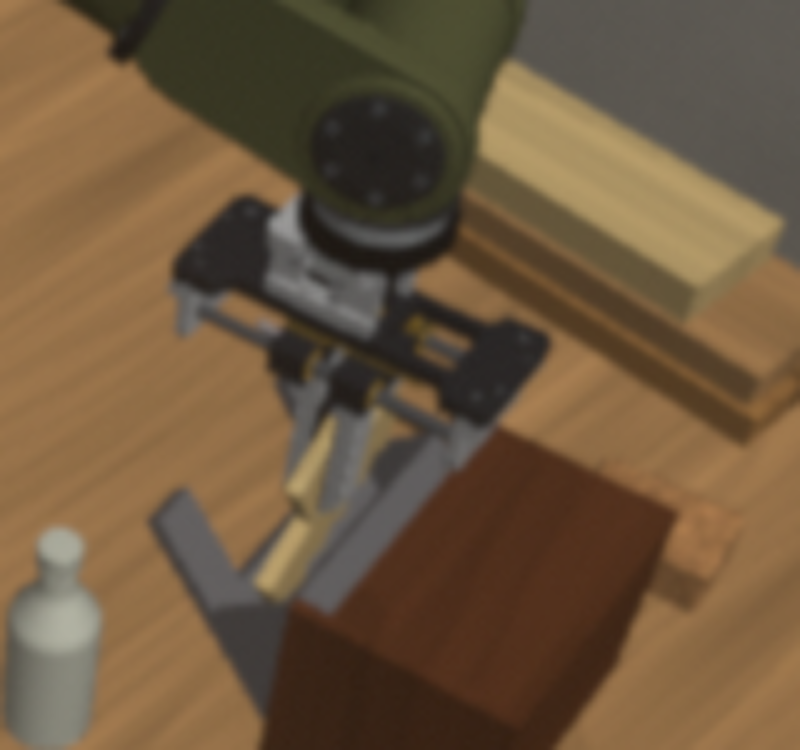

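```bash
python3 -m creep '[[[0,0,0.1],0,0.05],[[0,0,0.2],0,0.05],[[0,0,0.2],0,0.05]]' 8; python3 -m creep '[[[0,0,0],0,0.22],[[0,0,0],0,0.22],[[0,0,0],0,0.22],[[0,0,0],0,0.22],[[0,0,0],0,0.22]]' 8;  python3 look.py s12 340 80 500 230 5
```

```text
time_s: 14.25
ee_pos: [0.4707, 0.283, 0.1484]
eef_rot: [-3.141, 0.0, 1.759]
force: [1.1, -0.8, -0.5]
grip_width: 0.0097
time_s: 14.75
ee_pos: [0.4709, 0.2831, 0.1492]
eef_rot: [3.141, -0.0, 1.759]
force: [0.3, -0.2, 0.0]
grip_width: 0.0208
```

View pics/s12.png

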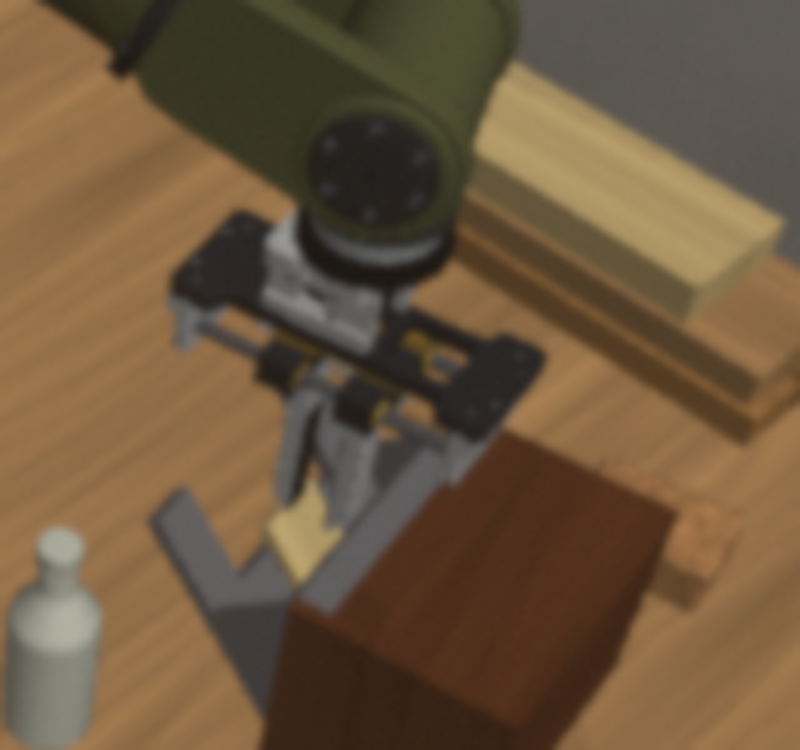

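Released; lift straight up and look.

```bash
python3 -m creep '[[[0,0,-0.3],0,0.22],[[0,0,-0.9],0,0.22],[[0,0,-1.7],0,0.22],[[0,0,-2.6],0,0.22],[[0,0,-3.4],0,0.22],[[0,0,-3.4],0,0.22]]' 8;  python3 look.py s13 340 80 500 230 5; python3 go.py
```

```text
time_s: 15.4
ee_pos: [0.4719, 0.2836, 0.3248]
eef_rot: [3.133, -0.003, 1.76]
force: [-0.7, 0.1, -0.9]
grip_width: 0.0206
t 15.45 pos [0.4714 0.2834 0.3215] rpy [ 1.7975e+02 -8.0000e-02  1.0082e+02] F [-0.2  0.1 -0.8] w 0.0206 q [0.47 0.24 1.37 0.   1.52 0.29]
```

View pics/s13.png

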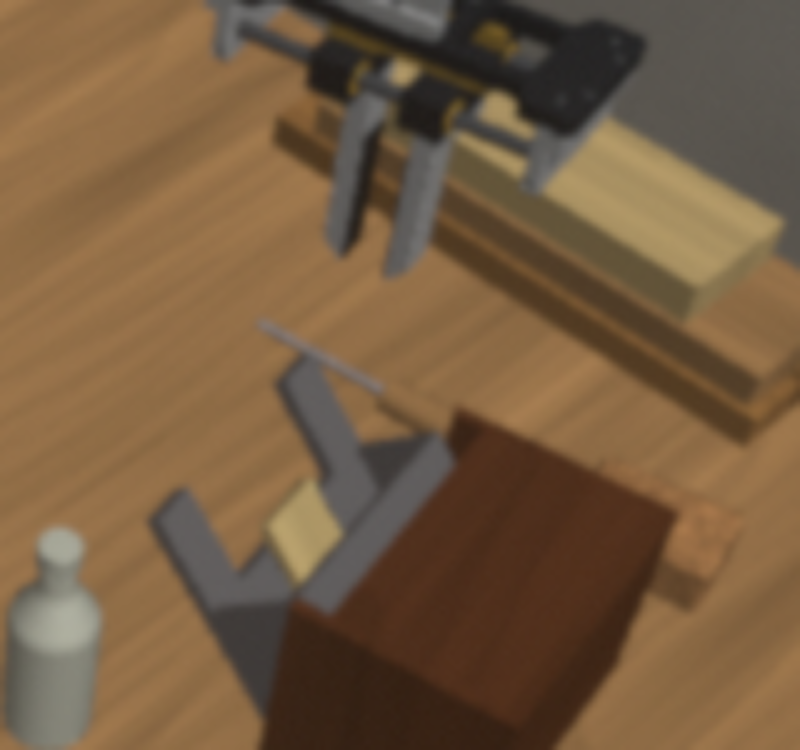

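Run:
```python
from h import *
c=load("s13.npz")
H=np.array([.492,.3075,.012]); a=np.radians(10.9); X=np.array([np.cos(a),np.sin(a),0]); Y=np.array([-np.sin(a),np.cos(a),0])
d=cloud(c)-H; hsv=cv2.cvtColor(c["img"],cv2.COLOR_RGB2HSV)
x,y,z=d@X,d@Y,d[...,2]; t=.7
bx=x*np.cos(t)+z*np.sin(t); bz=-x*np.sin(t)+z*np.cos(t)
m=(x>-.12)&(x<.05)&(abs(y)<.09)&(z>.02)&(z<.2)&(hsv[...,1]>60)&(hsv[...,0]>14)&(hsv[...,0]<30)
v,u=np.where(m); print(len(v),u.min(),u.max(),v.min(),v.max())
for n,q in (("bx",bx),("y",y),("bz",bz)): print(n,np.percentile(q[m],[1,10,50,90,99]).round(4))
for k in sorted(range(len(v)),key=lambda k:bz[v[k],u[k]])[::12]: print(u[k],v[k],bx[v[k],u[k]].round(3),y[v[k],u[k]].round(3),bz[v[k],u[k]].round(3))
```

```text
262 369 430 157 219
bx [-0.0021  0.0025  0.019   0.0222  0.0631]
y [-0.0812 -0.0749 -0.0052  0.0252  0.0814]
bz [0.0488 0.0642 0.0839 0.1005 0.146 ]
389 219 0.001 -0.079 0.026
400 195 0.019 -0.016 0.061
399 195 0.019 -0.019 0.064
401 192 0.022 -0.01 0.067
383 207 0.004 -0.079 0.069
398 193 0.02 -0.02 0.071
398 192 0.02 -0.018 0.074
405 183 0.02 0.021 0.075
397 191 0.021 -0.02 0.078
398 189 0.021 -0.014 0.08
421 167 0.042 0.084 0.083
406 189 0.06 -0.024 0.084
397 188 0.021 -0.015 0.085
399 184 0.02 -0.001 0.088
402 180 0.021 0.016 0.089
378 200 -0.002 -0.076 0.092
401 179 0.02 0.015 0.094
396 183 0.018 -0.007 0.096
400 176 0.013 0.024 0.099
396 182 0.021 -0.007 0.1
376 197 0.002 -0.08 0.105
372 189 0.006 -0.081 0.133
```

```bash
python3 go.py .357 .3477 .25 100.9 .357 .3477 .126 100.9
```

```text
t 15.45 pos [0.4714 0.2834 0.3215] rpy [ 1.7975e+02 -8.0000e-02  1.0082e+02] F [-0.2  0.1 -0.8] w 0.0206 q [0.47 0.24 1.37 0.   1.52 0.29]
goal [0.357  0.3477 0.25  ] units [ 1.69 -2.01  1.42] twist -0.01 dist 2.99
goal [0.357  0.3477 0.126 ] units [ 1.69 -2.02  3.9 ] twist -0.01 dist 4.71
```

```bash
python3 -m creep '[[[0.85,-1,0],0,0],[[1.69,-2,0],0,0],[[1.69,-2.02,0],0,0],[[1.69,-2.02,0.8],0,0],[[1.69,-2.02,1.8],0,0],[[1.69,-2.02,2.8],0,0],[[1.69,-2.02,3.5],0,0],[[1.69,-2.02,3.9],0,0],[[1.69,-2.02,3.9],0,0],[[1.69,-2.02,3.9],0,0]]' 10; python3 go.py; python3 look.py s14 340 80 500 230 5
```

```text
time_s: 16.45
ee_pos: [0.3558, 0.3471, 0.1242]
eef_rot: [-3.141, 0.0, 1.759]
force: [-0.8, -0.2, 0.6]
grip_width: 0.0005
t 16.45 pos [0.3558 0.3471 0.1242] rpy [-1.7996e+02  2.0000e-02  1.0081e+02] F [-0.8 -0.2  0.6] w 0.0005 q [ 0.7   0.3   1.78 -0.    1.07  0.51]
```

View pics/s14.png

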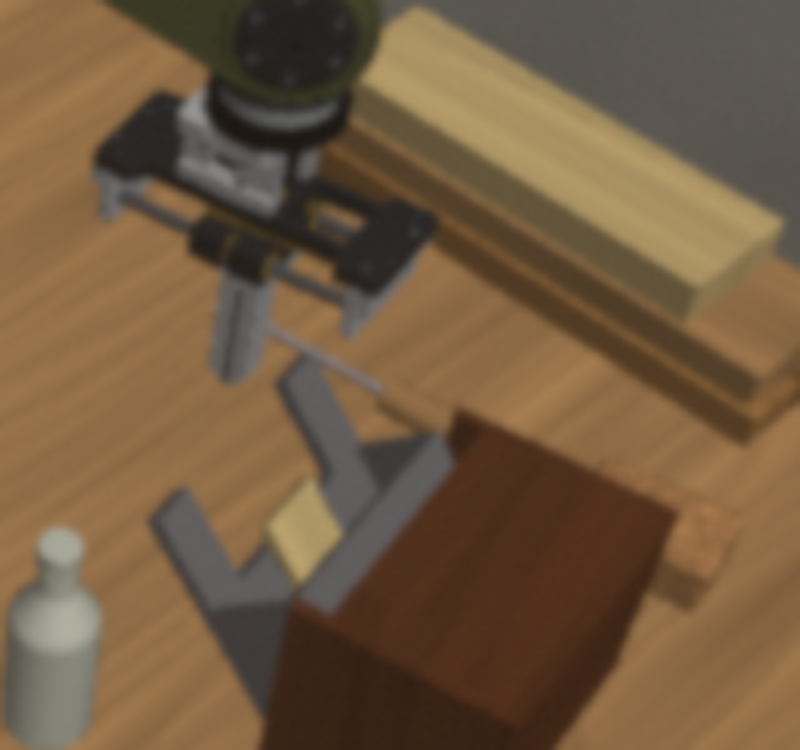

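```bash
python3 -m creep '[[[0,0.2,0],0,0],[[0,0.4,0],0,0],[[0,0.55,0],0,0],[[0,0.7,0],0,0],[[0,0.85,0],0,0],[[0,1,0],0,0],[[0,1.12,0],0,0],[[0,1.24,0],0,0],[[0,1.36,0],0,0],[[0,1.48,0],0,0],[[0,1.6,0],0,0]]' 10; python3 go.py; python3 look.py s15 340 80 500 230 5
```

```text
time_s: 17.6
ee_pos: [0.4349, 0.3623, 0.1241]
eef_rot: [3.142, -0.0, 1.76]
force: [-0.1, -0.3, 0.7]
grip_width: 0.0002
t 17.6 pos [0.4349 0.3623 0.1241] rpy [180.    -0.   100.81] F [-0.1 -0.3  0.7] w 0.0002 q [ 0.63  0.44  1.58 -0.    1.12  0.44]
```

View pics/s15.png

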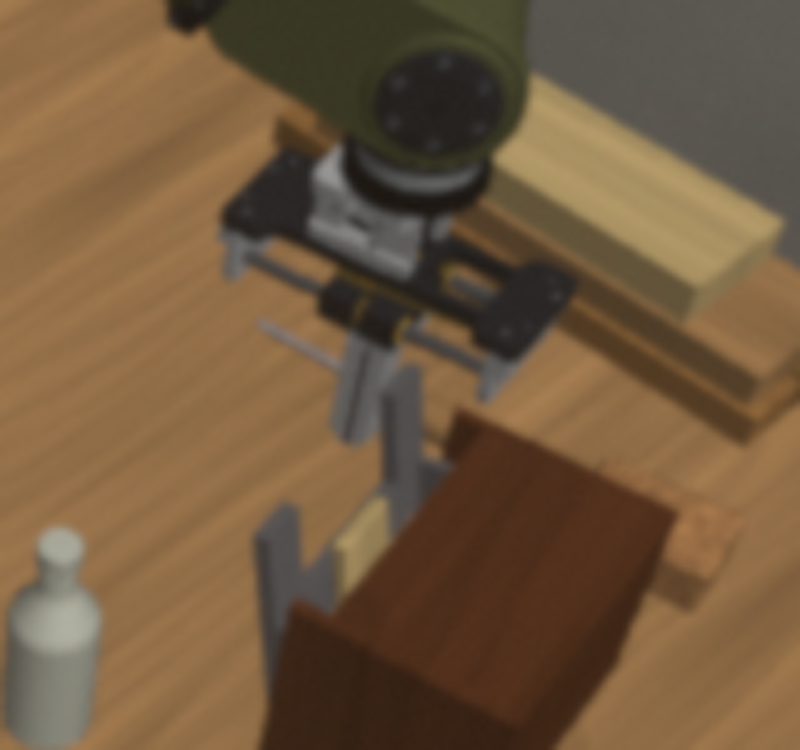

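```bash
python3 -m creep '[[[0,0.12,0],0,0],[[0,0.24,0],0,0],[[0,0.36,0],0,0],[[0,0.48,0],0,0],[[0,0.58,0],0,0],[[0,0.66,0],0,0],[[0,0.72,0],0,0],[[0,0.76,0],0,0],[[0,0.76,0],0,0]]' 10; python3 go.py; python3 look.py s16 340 80 500 230 5
```

```text
time_s: 18.55
ee_pos: [0.4675, 0.3685, 0.1241]
eef_rot: [-3.13, 0.003, 1.761]
force: [-42.2, -15.2, 21.4]
grip_width: 0.0005
t 18.55 pos [0.4675 0.3685 0.1241] rpy [-1.7935e+02  1.5000e-01  1.0088e+02] F [-42.2 -15.2  21.4] w 0.0005 q [0.61 0.5  1.48 0.   1.17 0.41]
```

View pics/s16.png

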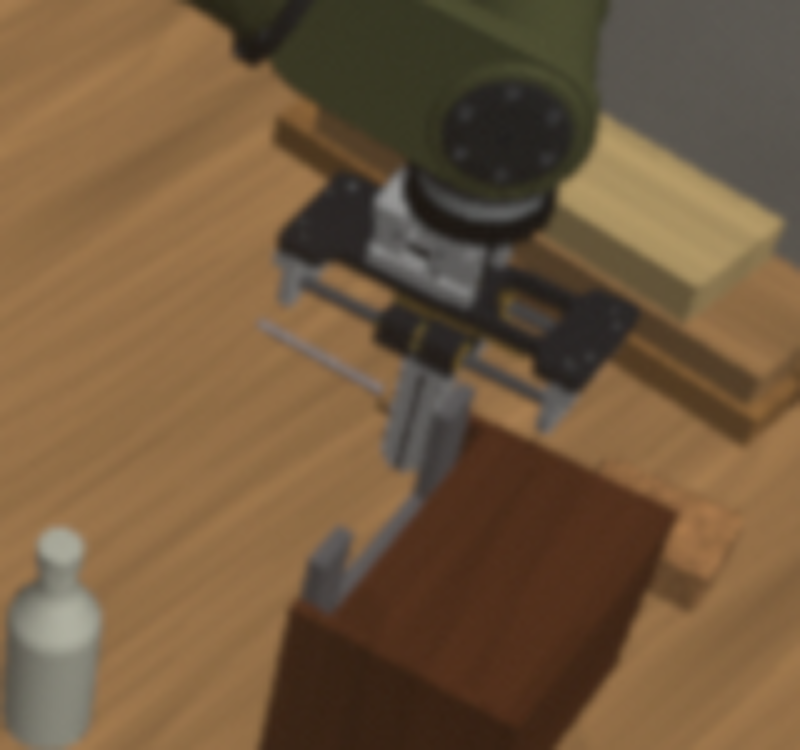

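```bash
python3 -m creep '[[[0,-0.2,0],0,0],[[0,-0.7,0],0,0],[[0,-1.4,-0.2],0,0],[[0,-1.8,-1.2],0,0],[[0,-1.8,-2.2],0,0],[[0,-1.8,-2.4],0,0],[[0,-1.8,-2.4],0,0]]' 10
python3 - <<'E'
from h import *
from station import vision
for n in("scene","top"):
    c=vision.camera(n); np.savez("e_"+n+".npz",**{k:np.array(v) for k,v in c.items()}); cv2.imwrite(f"pics/e_{n}.png",c["img"][:,:,::-1])
    P=cloud(c).reshape(-1,3); reg=(P[:,0]>.4)&(P[:,0]<.6)&(P[:,1]>.2)&(P[:,1]<.42)&(P[:,2]>.147)&(P[:,2]<.17)
    for k in (1,0):
        q=P[reg&((P[:,1]>.31)==k)]; print(n,"tab",len(q),q.mean(0).round(4) if len(q) else "")
    c0=load(("scene" if n=="scene" else "top")+"0.npz")
    df=np.abs(c["img"].astype(int)-c0["img"]).sum(2); cv2.imwrite(f"pics/d_{n}.png",np.clip(df*2,0,255).astype(np.uint8))
E
python3 go.py
```

```text
time_s: 19.3
ee_pos: [0.384, 0.3529, 0.2461]
eef_rot: [3.138, -0.002, 1.76]
force: [0.4, -0.9, -1.4]
grip_width: 0.0005
scene tab 54 [0.4863 0.3702 0.1574]
scene tab 61 [0.5109 0.2429 0.1571]
top tab 28 [0.4828 0.3656 0.1583]
top tab 51 [0.5063 0.2447 0.1581]
t 19.4 pos [0.3832 0.3522 0.2426] rpy [-1.7991e+02  5.0000e-02  1.0080e+02] F [-0.1 -0.3 -1.1] w 0.0009 q [ 0.67  0.22  1.58 -0.    1.34  0.48]
```

View pics/e_scene.png

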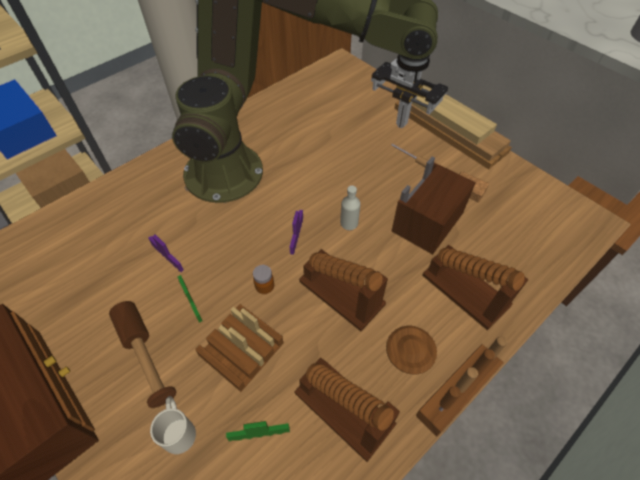

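View pics/d_scene.png

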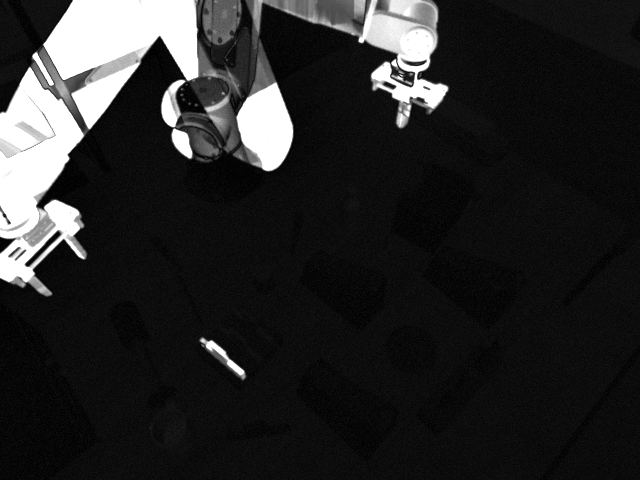

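View pics/e_top.png

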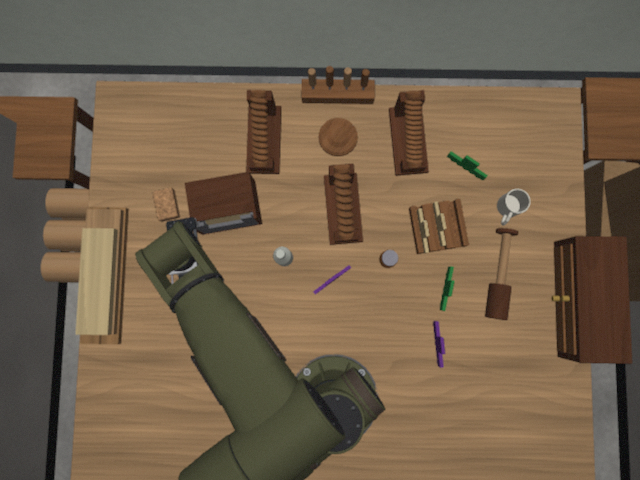

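The difference image shows only the leaf gone from its groove at about (222,358). The bin at (435,205) matches the start picture, so it is shut, and everything else is unmoved.

```bash
python3 -c "
from station import ctrl; print(ctrl.hand_in())"
```

```text
the job is handed in; nothing more can be done
None
```

The fitting leaf was the 22 mm one. It is now in the shut bin, and the other two leaves were never touched and still stand in their rack grooves. The job was handed in at about 19.4 s of the 72 s allowed.

- **Choosing the leaf:** Depth readings put the front screw's spacing at 22 mm. The leaf in the groove at world y ≈ -0.354 stood tallest, as the 22 mm one should. I tried it first, so no wrong leaf needed trying.
- **Fit on the thread:** I let the leaf pivot in the grip to the 30° slope and pressed it with about 17 N. The blade's top edge lay parallel to the axis, about 62–63 mm from it. Seated should be 61.5 mm and a wrong leaf 66 mm or more. It did not sink further when pressed.
- **Bin:** I tipped the bin open before picking up the leaf, so opening came ahead of the gauging rather than after it. The leaf landed flat against the bin's front wall. I pushed the tab back until it stopped, at about 45 N on the fingers.
- **Final check:** The bin's tabs were back within about 1 mm of their starting position, except the +y tab in the top view, where the arm hid part of it. The before/after scene picture showed no change except the moved leaf and the arm. The top view agreed by eye.
- **Disagreement:** The two cameras differed by about 2 mm on the screw's position.

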